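# Make up the tea tray and the child's breakfast tray

### The job

Make up two breakfast trays from the things standing between them. On the oblong aluminium tray stand the teapot and lay the long beech stirring spoon flat beside it; on the round wooden tray stand the sippy cup and the steel snack cup, with the larger grey silicone lid lying on the snack cup so that its mouth is fully covered. Keep the teapot upright and set it down gently, and leave the smaller lid, the short spoon and the honey jar where they are.

Things in the scene. Friction and masses are not known exactly. Their poses are not given: they have to be found in the camera images.
- tea_tray: Oblong aluminium tray, fixed, left or right of the stock. Outside 260 (its x) by 186 mm (its y), plus a loop handle 22 mm out at each x end, up to 26 mm high. Flat floor inside 248 by 174 mm, 3 mm above the shelf; upright rim 18 mm high. Origin: centre of the underside; z up.
- round_tray: Round brown wooden tray, fixed to the shelf, outer diameter 224 mm, flat floor of diameter 196 mm lying 4 mm above the shelf, flared rim 14 mm high. Origin: centre of the underside; z up. It stands on the other side of the stock.
- teapot: Small white ceramic teapot, 0.3 kg. Belly diameter 84 mm, flat foot 60 mm; grip it by its straight round neck, diameter 54 mm, 61 to 76 mm up. On the neck a loose hinged flap, shut by its own weight, up to 83 mm, its thumb tab to 88 mm. Spout along its +x (68 mm out, 73 mm high), loop handle along its -x (69 mm out, 13 to 63 mm high), nothing along y. Origin: centre of the foot's underside; z up.
- long_spoon: The long beech wood stirring spoon, lying flat, 190 mm long; straight handle 11 mm wide and 9 mm high, round bowl 36 mm wide and 11 mm high at its +x end. Underside flat. Origin: middle of the length, on the underside; x along the spoon towards the bowl, z up. It balances about 9 mm from the origin towards the bowl.
- sippy_cup: Teal plastic sippy cup, closed, about 0.16 kg, 89 mm high: straight round body of diameter 60 mm from 30 to 62 mm height (foot 52 mm), screw collar of diameter 63 mm from 62 to 72 mm, on top a spout (to 89 mm) and a white push button vent. Origin: centre of the foot's underside; z up.
- snack_cup: Open stainless steel snack cup without handle, empty, 90 g, 60 mm high, outer diameter 60 mm at the rim tapering evenly to 48 mm at the foot, wall 3 mm. Origin: centre of the foot's underside; z up.
- big_lid: The larger grey hard silicone cup lid: flat disc of diameter 84 mm, 5 mm thick, with a central knob of diameter 18 mm standing up to 24 mm. Flat underside. Origin: centre of the underside; z up.
- small_lid: The smaller grey silicone lid, diameter 56 mm, knob of diameter 16 mm up to 22 mm: too small for the snack cup, stays where it is. Origin: centre of the underside.
- short_spoon: The short beech spoon, 125 mm long, handle 11 mm wide, bowl 26 mm wide, up to 11 mm high; stays where it is. Origin: middle of the length, on the underside; x towards the bowl.
- honey_jar: Honey jar of amber glass with a white screw cap, diameter 52 mm, 68 mm high, 0.28 kg; stays where it is. Origin: centre of the underside.

How it is judged:
At the end, for the whole second after the job is handed in: Teapot upright and long spoon flat on the aluminium tray's floor; sippy cup and snack cup upright on the round tray's floor; larger lid level on the snack cup's rim, centres within 12 mm; smaller lid, short spoon and honey jar within 20 mm of their starts; all at rest (x of teapot in the frame of tea_tray between -0.1 and 0.1 m and y of teapot in the frame of tea_tray between -0.063 and 0.063 m and z of each of teapot, long_spoon in the frame of tea_tray below 0.006 m and angle between each of teapot, long_spoon, sippy_cup, snack_cup, big_lid's own z axis and vertical below 0.06 rad and x of long_spoon in the frame of tea_tray between -0.05 and 0.05 m and y of long_spoon in the frame of tea_tray between -0.085 and 0.085 m and horizontal distance between each of sippy_cup, snack_cup and round_tray below 0.08 m and z of each of sippy_cup, snack_cup in the frame of round_tray below 0.007 m and horizontal distance between big_lid and snack_cup below 0.012 m and z of big_lid in the frame of snack_cup between 0.057 and 0.063 m and distance of each of small_lid, short_spoon, honey_jar from where it was at the start of the episode below 0.02 m and linear speed of each of teapot, long_spoon, sippy_cup, snack_cup, big_lid below 0.02 m/s); the robot touches nothing.
It fails at once if the teapot is tipped more than 30 degrees (angle between teapot's own z axis and vertical above 0.52 rad).
It fails at once if the teapot is banged down on the tray (a hard knock of over 100 N, as from a fall of 2 to 3 cm) (contact force between teapot and tea_tray above 100 N).
It fails at once if the smaller lid, the short spoon or the honey jar is pushed more than 20 mm away (distance of any of small_lid, short_spoon, honey_jar from where it was at the start of the episode above 0.02 m).
It also fails if it takes over 131 s, if anything falls off the work surface, if the arm or the gripper's body presses on something with over 40 N, if the wrist force passes 120 N, or if a joint passes its speed limit or range.

### The arm

A 6-joint arm with a two-finger parallel gripper is mounted at the origin on the work surface. World frame = base frame: x ahead of the robot, y to its left, z up, the work surface at z = 0. Lengths are in m, angles in rad, forces in N, time in s.
With the tool pointing down it reaches from about 0.35 to 0.975 m from the base axis. Payload 4.9 kg.
Tool frame: the origin (TCP) lies at the very end of the fingers, on their centre line; the grasp point (between the pads) lies 19 mm behind it (ctrl.grasp_offset is the distance from the TCP to the grasp point, in m); z points along the fingers, y is the line along which they close (so a half turn about z gives the same grasp; the last joint's range is limited). The gripper opens to 85 mm and grips with 20 to 120 N. Pads are 22 mm wide; open, the fingers measure 114 mm over their backs; the gripper's body (76 mm by 85 mm) begins 54 mm behind the grasp point. The pads swing forward as they close: fully open they stand 13 mm farther back than shut.
Start: joints at [1.022, 0.053, 1.613, -0, 1.476, -0.119], TCP at [0.26, 0.568, 0.202] pointing down, gripper open.
Joint ranges: [-3.01, 3.01], [-1.01, 2.22], [0.06, 2.58], [-1.02, 4.17], [0.09, 2.62], [-3.14, 3.14]. Speed limits (rad/s): [2.57, 2.57, 3.14, 3.14, 3.14, 3.14].

### API

Orientations are given as a rotation vector (axis times angle).
In Python, from station import ctrl, optics gives the robot as it stands.
- The arm moves only by the shell command python3 -m handwheel 'ROWS' [OPENING] [FORCE]. ROWS is JSON, a list of rows, each an object of numbers: "tx", "ty", "tz": the shift along the tool's x, y, z in mm; "roll": the turn about the tool's z in rad. A call has 1 to 12 rows; each row shifts and turns the commanded pose from where the row before left it, along the tool's axes as they then stand; what a row does not reach is not made up. A row lasts 1/12 s, in which the tool goes at most 41.7 mm and 7.16 degrees, less where a joint would pass 70% of its speed; a pose out of reach is approached as far as the arm can. A call with a gripper value outside its range is refused whole. OPENING is the finger opening in mm, from 0 to 85.4, set as the call begins (- or left out, the last holds). The fingers move at their own pace and stop on an object; FORCE is the grip in N (left out, the last holds). Time passes only in rows, so rows that do not move let the fingers close. It gives the time, the measured TCP pose, the force, the opening and the grip force at its end, in the units of the state.
- ctrl.get_obs(): the state, without advancing time (a new reading comes with each control period).
- optics.get_image(name): name is "scene" or "top" or "wrist"; returns (picture, depth): 420x560x3 uint8, red, green, blue; 420x560 float32, m along the optical axis (not along the pixel's ray), 0 where there is no reading.
- optics.camera_params(name): a dict with "mtx" (3x3 intrinsics, pixels), "extrinsics" (4x4, takes a point from camera to world coordinates); the wrist camera has in their place "tool_from_camera" (4x4, takes a point from camera to tool coordinates, whose origin is the TCP and whose axes are the flange's). Camera axes: x right, y down, z forward; pixel columns grow to the right and rows downward; lengths in m; the calibration is good to about 2 mm. A picture is of the moment at which its call begins: read the wrist's pose just before it. camera_params takes no time and is no camera call.
- ctrl.finish_job(): hands the job in; it is judged then, once.
The state is a dict: "t": time; "q": joint angles; "dq": joint speeds; "effort": joint torques, N m; "tool_pos": TCP position; "tool_rot": TCP orientation; "contact_force": force on the tool from outside, world axes, zero at the start; "wrist_torque": the same for the moment, N m; "opening": finger opening in m; "grip_force": force on a finger pad.
Only numpy, scipy, OpenCV 4.12 (cv2) and the standard library are available. Lean on these libraries where they do the work, as an engineer would, in place of code of your own. Each camera call takes 0.05 s, during which the arm holds its last target. There are 200 camera calls.

## Working session

There is one attempt and no reset: what is moved stays moved. The work goes in short steps, Python scripts to look and compute and a shell command to move; the robot and the scene stay as the last step left them, time stands still between calls to the robot, and variables do not carry over. Pictures are saved under pics/ and viewed, at most 14 in all, crops included, and the job is handed in when it is done.

```bash
mkdir -p pics; ls; cat > h.py <<'E'
from station import ctrl, optics
import numpy as np, cv2
from scipy.spatial.transform import Rotation as R
def cloud(d,K,T):
    v,u=np.mgrid[:d.shape[0],:d.shape[1]]
    p=np.stack([(u-K[0,2])/K[0,0]*d,(v-K[1,2])/K[1,1]*d,d],-1)
    return p@T[:3,:3].T+T[:3,3]
def look(name,save=None):
    o=ctrl.get_obs(); c=optics.camera_params(name); K=np.array(c["mtx"])
    if name=="wrist":
        T=np.eye(4);T[:3,:3]=R.from_rotvec(o["tool_rot"]).as_matrix();T[:3,3]=o["tool_pos"];T=T@np.array(c["tool_from_camera"])
    else: T=np.array(c["extrinsics"])
    im,d=optics.get_image(name)
    if save: cv2.imwrite("pics/"+save,im[:,:,::-1])
    P=cloud(d,K,T); P[d==0]=np.nan
    return im,d,K,T,P
E
python3 - <<'E'
from h import *
for n in["top","scene"]:
    im,d,K,T,P=look(n,n+"1.png"); print(n,K,T.round(3),(d==0).mean()); np.savez("/tmp/"+n,im=im,d=d,K=K,T=T,P=P)
o=ctrl.get_obs();print(o["t"],R.from_rotvec(o["tool_rot"]).as_matrix().round(3),o["opening"],ctrl.grasp_offset)
E
```

```text
pics
top [[539.57314143   0.         281.24350712]
 [  0.         539.57314143 206.45578584]
 [  0.           0.           1.        ]] [[-0.003 -0.981  0.195  0.335]
 [-1.     0.005  0.008 -0.006]
 [-0.009 -0.195 -0.981  1.232]
 [ 0.     0.     0.     1.   ]] 0.0038562925170068027
scene [[438.30122693   0.         278.8714252 ]
 [  0.         438.30122693 209.03161816]
 [  0.           0.           1.        ]] [[ 0.619  0.62  -0.483  1.095]
 [ 0.785 -0.495  0.372 -0.394]
 [-0.009 -0.609 -0.793  0.89 ]
 [ 0.     0.     0.     1.   ]] 0.004064625850340136
0.1 [[-0.909  0.417 -0.001]
 [ 0.417  0.909 -0.002]
 [ 0.    -0.002 -1.   ]] 0.0852274826166611 0.0187
```

View pics/top1.png

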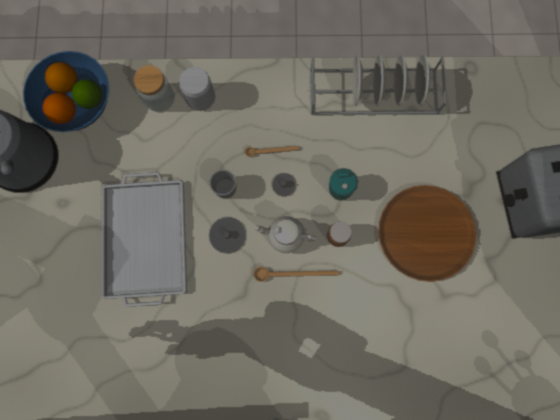

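View pics/scene1.png

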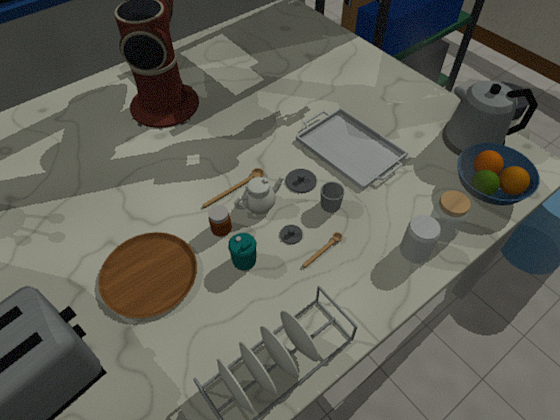

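Top view: tea tray at (144,240), round tray (427,232), snack cup (223,184), big lid (228,235), small lid (284,184), teapot (285,235), honey jar (340,233), sippy cup (343,183), long spoon at (297,273) with its bowl at the left, short spoon (275,150). The scene view agrees. Now I'll measure the positions.

```bash
cat > m.py <<'E'
from h import *
W={"teapot":(285,235,40,28),"snack":(223,184,17,20),"big_lid":(228,235,24,24),"small_lid":(284,184,16,16),"honey":(341,233,15,20),"sippy":(343,183,20,22),"long":(297,273,50,12),"short":(275,150,36,10),"tray":(144,240,50,70),"round":(427,232,55,55)}
t=np.load("/tmp/top.npz"); s=np.load("/tmp/scene.npz"); P=t["P"]; Q=s["P"].reshape(-1,3); 
print("table z",np.nanmedian(P[300:340,150:180,2]),np.nanmedian(s["P"][210:230,380:395,2]))
def circ(p):
    c,r=cv2.minEnclosingCircle((p[:,:2]*1000).astype(np.float32)); return np.round(c,1),round(r,1)
for n,(u,v,a,b) in W.items():
    p=P[v-b:v+b,u-a:u+a].reshape(-1,3); p=p[p[:,2]>(.012 if n=="tray" else .004)]
    lo,hi=p.min(0)-.01,p.max(0)+.01
    q=Q[((Q>lo)&(Q<hi)).all(1)]; q=q[q[:,2]>.004]
    print(n,"zmax",p[:,2].max().round(4),len(p),len(q))
    for nm,x in(("top",p),("scn",q)):
        if len(x)<5: continue
        if n in("long","short","tray"):
            r=cv2.minAreaRect((x[:,:2]*1000).astype(np.float32)); print("  ",nm,np.round(np.concatenate([r[0],r[1],[r[2]]]),1))
        elif n=="teapot":
            k=x[x[:,2]>.078]; print("  ",nm,"top",circ(k),"range",np.round(x.min(0),3),np.round(x.max(0),3))
        else:
            h=x[:,2].max(); k=x
            if n in("snack","honey"): k=x[x[:,2]>h-.006]
            if n=="sippy": k=x[(x[:,2]>.058)&(x[:,2]<.075)]
            print("  ",nm,circ(k),"med",np.round(np.median(k,0)*1000,1))
E
python3 m.py
```

```text
table z -0.0004077877286958742 -0.0017319777396855307
teapot zmax 0.0928 1307 1099
   top top (array([510.2,  -8.3]), 28.4) range [ 0.45  -0.092  0.004] [0.575 0.089 0.093]
   scn top (array([510.2, -10.8]), 28.7) range [ 0.44  -0.075  0.004] [0.582 0.096 0.091]
snack zmax 0.0645 499 586
   top (array([624.3, 135.3]), 29.6) med [627.3 143.   60.5]
   scn (array([625.1, 133.1]), 30.5) med [623.7 135.1  57.8]
big_lid zmax 0.0292 532 140
   top (array([508.5, 121.4]), 66.8) med [512.4 129.4   5.8]
   scn (array([514.8, 126.9]), 42.1) med [515.6 127.3   5.7]
small_lid zmax 0.0276 238 102
   top (array([6.348e+02, 4.000e-01]), 47.0) med [6.302e+02 2.000e-01 6.100e+00]
   scn (array([634.1,  -3.6]), 27.8) med [635.2  -4.5   5.8]
honey zmax 0.0754 505 576
   top (array([ 510. , -125.4]), 22.7) med [ 508.5 -125.7   70.1]
   scn (array([ 511.7, -126.5]), 24.4) med [ 512.4 -127.3   66.7]
sippy zmax 0.0949 760 856
   top (array([ 621.7, -134.3]), 32.6) med [ 612.5 -131.3   73. ]
   scn (array([ 621.2, -136.1]), 32.9) med [ 633.5 -144.3   72.3]
long zmax 0.0177 455 237
   top [426.3 -28.7 222.1  52.   89.8]
   scn [430.8 -30.4  36.3 194.9   5.3]
short zmax 0.0157 285 216
   top [716.3  22.4 163.7  47.1  89.7]
   scn [718.7  23.8  22.9 128.4   7.9]
tray zmax 0.0309 1517 1373
   top [505.9 319.7 303.6 189.3   3.4]
   scn [506.  316.8 303.6 191.    3.6]
round zmax 0.0196 3639 1987
   top (array([ 528.6, -327.5]), 172.4) med [ 517.4 -330.1    6.2]
   scn (array([ 515.2, -329.2]), 112.8) med [ 506.  -334.9    6.7]
```

```bash
cat >> h.py <<'E'
def go(x,y,z,yaw):
    """print tool-axis shift (mm) and roll needed to reach TCP x,y,z (mm), tool-x heading yaw (deg)"""
    o=ctrl.get_obs(); M=R.from_rotvec(o["tool_rot"]).as_matrix(); p=np.array(o["tool_pos"])*1000
    d=M.T@(np.array([x,y,z])-p); h=np.degrees(np.arctan2(M[1,0],M[0,0])); r=(h-yaw+180)%360-180
    print("t",round(o["t"],2),"p",p.round(1),"yaw",h.round(1),"F",np.round(o["contact_force"],1),"open",round(o["opening"]*1000,1),"grip",round(o["grip_force"],1),"| d now",d.round(1),"roll",round(np.radians(r),3),
     "| world d",(np.array([x,y,z])-p).round(1))
E
python3 - <<'E'
from h import *
t=np.load("/tmp/top.npz"); s=np.load("/tmp/scene.npz")
def pca(x): 
    c=x.mean(0); w,v=np.linalg.eigh(np.cov((x-c)[:,:2].T)); return c.round(4),np.degrees(np.arctan2(v[1,1],v[0,1])).round(1)
for n,D in(("top",t),("scn",s)):
    P=D["P"].reshape(-1,3); C=np.array([.510,-.0095])
    def box(x0,x1,y0,y1,z0,z1): return P[(P[:,0]>x0)&(P[:,0]<x1)&(P[:,1]>y0)&(P[:,1]<y1)&(P[:,2]>z0)&(P[:,2]<z1)]
    q=box(.42,.6,-.085,.085,.02,.095); r=np.hypot(*(q[:,:2]-C).T); q=q[(r>.046)&(r<.08)]
    for sg in(1,-1):
        k=q[(q[:,1]-C[1])*sg>0]; 
        if len(k): print(n,"side",sg,len(k),"mean",k.mean(0).round(3),"zmax",k[:,2].max().round(3),"ang",np.degrees(np.arctan2(*(k.mean(0)[:2]-C)[::-1])).round(1),"rmax",np.hypot(*(k[:,:2]-C).T).max().round(3))
    print(" neck",[cv2.minEnclosingCircle((box(.46,.56,-.06,.04,a,b)[:,:2]*1000).astype(np.float32)) for a,b in((.072,.079),(.079,.086))])
    h=box(.40,.46,-.15,.02,.005,.013); print(" handle",pca(h),len(h)); a=box(.40,.46,-.15,.09,.004,.02); print(" spoon y",a[:,1].min(),a[:,1].max()); b=box(.40,.46,.035,.09,.004,.02); print(" bowl",b.mean(0),b[:,0].min(),b[:,0].max())
    # tray rim top + floor
    m=box(.35,.66,.2,.44,.0015,.008); print(" floor",np.median(m[:,2]),cv2.minAreaRect((m[:,:2]*1000).astype(np.float32)))
E
```

```text
top side 1 78 mean [0.517 0.048 0.058] zmax 0.075 ang 83.0 rmax 0.071
top side -1 46 mean [ 0.499 -0.063  0.05 ] zmax 0.067 ang -101.7 rmax 0.064
 neck [((508.09613037109375, -8.270654678344727), 29.045093536376953), ((509.8822326660156, -8.464924812316895), 28.284881591796875)]
 handle (array([ 0.4251, -0.0533,  0.0081]), np.float64(90.2)) 291
 spoon y -0.13983442157912804 0.08715728138570294
 bowl [0.42505768 0.05372882 0.0075754 ] 0.4028803964886434 0.45953853151809887
 floor 0.0034156054514318246 ((505.16754150390625, 319.977783203125), (239.64801025390625, 309.499267578125), 89.91401672363281)
scn side 1 75 mean [0.521 0.046 0.055] zmax 0.072 ang 78.2 rmax 0.069
scn side -1 68 mean [ 0.503 -0.066  0.044] zmax 0.062 ang -97.2 rmax 0.066
 neck [((509.3628845214844, -11.03219985961914), 28.64588165283203), ((511.19287109375, -10.475892066955566), 27.70480728149414)]
 handle (array([ 0.4262, -0.0531,  0.0073]), np.float64(90.8)) 152
 spoon y -0.12838315713249698 0.0668299998575424
 bowl [0.42052072 0.05332796 0.00776826] 0.4052136311163982 0.4416594381198693
 floor 0.0027518696456614866 ((507.2934265136719, 318.6473693847656), (301.5228576660156, 238.0895538330078), 0.8992674946784973)
```

```bash
python3 -m handwheel '[{"roll":0.118},{"roll":0.118},{"roll":0.118},{"roll":0.118},{"roll":0.118},{"roll":0.118},{"roll":0.118},{"roll":0.118},{"roll":0.118},{"roll":0.118},{"roll":0.118}]' 85; python3 -c "
from h import *
go(510,-9.5,150,81)"
```

```text
t 0.1 p [260.1 567.6 201.1] yaw 155.4 F [ 1.   0.2 -0.5] open 85.2 grip 0.0 | d now [-467.7 -420.4   51.7] roll 1.298 | world d [ 249.9 -577.1  -51.1]$[0]: bad value
```

```bash
python3 -m handwheel '[{"tx":0,"ty":0,"tz":0,"roll":0.118}]' 85; python3 -m handwheel --help | head -20
```

```text
t: 0.18
tool_pos: [0.2601, 0.5677, 0.2013]
tool_rot: [-0.852, -3.023, 0.002]
contact_force: [0.0, -0.7, 0.6]
opening: 0.085
grip_force: 0.0invalid input: not JSON, or not a number
```

```bash
python3 -m handwheel '[{"tx":0,"ty":0,"tz":0,"roll":0.118},{"tx":0,"ty":0,"tz":0,"roll":0.118},{"tx":0,"ty":0,"tz":0,"roll":0.118},{"tx":0,"ty":0,"tz":0,"roll":0.118},{"tx":0,"ty":0,"tz":0,"roll":0.118},{"tx":0,"ty":0,"tz":0,"roll":0.118},{"tx":0,"ty":0,"tz":0,"roll":0.118},{"tx":0,"ty":0,"tz":0,"roll":0.118},{"tx":0,"ty":0,"tz":0,"roll":0.118},{"tx":0,"ty":0,"tz":0,"roll":0.118}]' 85 >/dev/null; python3 -c "
from h import *
go(510,-9.5,150,81)"
```

```text
t 1.02 p [260.2 567.8 201.5] yaw 80.7 F [ 0.1 -0.1  0.3] open 85.2 grip 0.0 | d now [-529.1  340.1   51.9] roll -0.006 | world d [ 249.8 -577.3  -51.5]
```

```bash
python3 -m handwheel '[{"tx":-29.4,"ty":18.9,"tz":0,"roll":0},{"tx":-29.4,"ty":18.9,"tz":0,"roll":0},{"tx":-29.4,"ty":18.9,"tz":0,"roll":0},{"tx":-29.4,"ty":18.9,"tz":0,"roll":0},{"tx":-29.4,"ty":18.9,"tz":0,"roll":0},{"tx":-29.4,"ty":18.9,"tz":0,"roll":0},{"tx":-29.4,"ty":18.9,"tz":0,"roll":0},{"tx":-29.4,"ty":18.9,"tz":0,"roll":0},{"tx":-29.4,"ty":18.9,"tz":0,"roll":0},{"tx":-29.4,"ty":18.9,"tz":0,"roll":0},{"tx":-29.4,"ty":18.9,"tz":0,"roll":0},{"tx":-29.4,"ty":18.9,"tz":0,"roll":0}]' 85 >/dev/null
python3 -m handwheel '[{"tx":-29.4,"ty":18.9,"tz":0,"roll":0},{"tx":-29.4,"ty":18.9,"tz":0,"roll":0},{"tx":-29.4,"ty":18.9,"tz":0,"roll":0},{"tx":-29.4,"ty":18.9,"tz":0,"roll":0},{"tx":-29.4,"ty":18.9,"tz":0,"roll":0},{"tx":-29.4,"ty":18.9,"tz":10,"roll":0},{"tx":0,"ty":0,"tz":0,"roll":0},{"tx":0,"ty":0,"tz":0,"roll":0}]' 85 >/dev/null
python3 - <<'E'
from h import *
go(510,-9.5,150,81)
im,d,K,T,P=look("wrist","w1.png"); print(T.round(3)); np.savez("/tmp/w",im=im,d=d,K=K,T=T,P=P)
E
```

```text
t 2.68 p [513.2  -9.  190.8] yaw 80.8 F [ 0.3 -0.   0.2] open 84.7 grip 0.0 | d now [-1.  -3.  40.9] roll -0.003 | world d [ -3.2  -0.5 -40.8]
[[ 0.987 -0.151 -0.053  0.526]
 [-0.16  -0.938 -0.306  0.07 ]
 [-0.003  0.311 -0.95   0.362]
 [ 0.     0.     0.     1.   ]]
```

View pics/w1.png

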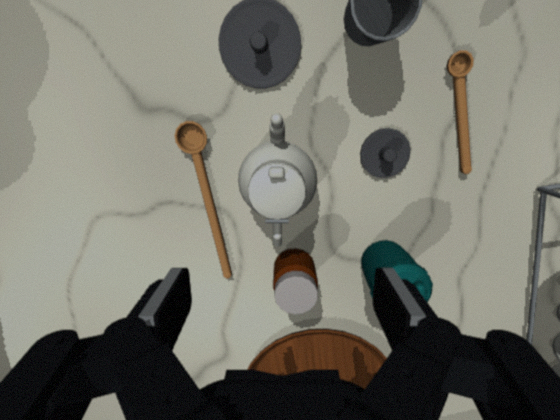

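Wrist view: teapot straight ahead, with its flap at (277,190), spout up (279,118) and handle down (278,235), so the tool is aligned with it. I'll refine the positions of the neck and of the nearby things.

```bash
python3 - <<'E'
from h import *
D=np.load("/tmp/w.npz");P=D["P"].reshape(-1,3);P=P[np.isfinite(P[:,0])]
def box(x0,x1,y0,y1,z0,z1): return P[(P[:,0]>x0)&(P[:,0]<x1)&(P[:,1]>y0)&(P[:,1]<y1)&(P[:,2]>z0)&(P[:,2]<z1)]
c=lambda q:(np.round(cv2.minEnclosingCircle((q[:,:2]*1000).astype(np.float32))[0],1),round(cv2.minEnclosingCircle((q[:,:2]*1000).astype(np.float32))[1],1),len(q))
print("flap",c(box(.46,.56,-.06,.04,.077,.086)))
for z in np.arange(.03,.085,.005):
    q=box(.45,.57,-.02,.0,z,z+.005)
    if len(q): print(z.round(3),"x",q[:,0].min().round(4),q[:,0].max().round(4))
q=box(.45,.57,.03,.09,.04,.09);print("spout tip",q[q[:,1]>.045].mean(0)); q=box(.45,.57,-.09,-.06,.02,.09); print("handle",q.mean(0))
print("biglid",c(box(.46,.57,.07,.18,.0035,.009)),"knob",c(box(.46,.57,.07,.18,.019,.03)))
print("smalllid",c(box(.59,.68,-.05,.05,.0035,.009)))
print("sippy",c(box(.57,.68,-.19,-.08,.06,.075)))
h=box(.40,.46,-.12,.02,.005,.013);ii=np.cov(h[:,:2].T);w,v=np.linalg.eigh(ii);print("handle",h.mean(0),v[:,1]); a=box(.39,.46,-.15,.09,.004,.02);print(a[:,1].min(),a[:,1].max())
E
```

```text
flap (array([507.6,  -7.7]), 29.1, 2393)
0.03 x 0.4664 0.5496
0.035 x 0.4671 0.5497
0.04 x 0.4689 0.5476
0.045 x 0.471 0.5459
0.05 x 0.4731 0.5435
0.055 x 0.4779 0.5389
0.06 x 0.5348 0.5348
0.07 x 0.534 0.5347
0.075 x 0.482 0.5346
0.08 x 0.4828 0.5338
spout tip [0.51786296 0.05365623 0.0660776 ]
handle [ 0.4985232  -0.06558547  0.05492408]
biglid (array([512. , 130.9]), 41.8, 3710) knob (array([511.9, 130.6]), 8.8, 284)
smalllid (array([630.8,  -0. ]), 28.0, 1314)
sippy (array([ 620. , -133.1]), 33.0, 401)
handle [ 0.42395811 -0.04628333  0.00811269] [-0.01433185  0.99989729]
-0.12417822620616344 0.06942351842698537
```

```bash
python3 -m handwheel '[{"tx":-0.8,"ty":-5.1,"tz":10,"roll":0},{"tx":0,"ty":0,"tz":20,"roll":0},{"tx":0,"ty":0,"tz":20,"roll":0},{"tx":0,"ty":0,"tz":20,"roll":0},{"tx":0,"ty":0,"tz":20,"roll":0},{"tx":0,"ty":0,"tz":15,"roll":0},{"tx":0,"ty":0,"tz":12,"roll":0},{"tx":0,"ty":0,"tz":10,"roll":0},{"tx":0,"ty":0,"tz":8,"roll":0},{"tx":0,"ty":0,"tz":5,"roll":0},{"tx":0,"ty":0,"tz":0,"roll":0},{"tx":0,"ty":0,"tz":0,"roll":0}]' 85 >/dev/null; python3 -c "
from h import *
go(508,-9,51,80.8)"
```

```text
t 3.73 p [508.8  -7.7  52.6] yaw 81.0 F [-0.2 -0.1  0.3] open 84.8 grip 0.0 | d now [-1.4 -0.6  1.6] roll 0.004 | world d [-0.8 -1.3 -1.6]
```

```bash
python3 -m handwheel '[{"tx":-1.4,"ty":-0.6,"tz":1.6,"roll":0},{"tx":0,"ty":0,"tz":0,"roll":0},{"tx":0,"ty":0,"tz":0,"roll":0},{"tx":0,"ty":0,"tz":0,"roll":0},{"tx":0,"ty":0,"tz":0,"roll":0},{"tx":0,"ty":0,"tz":0,"roll":0},{"tx":0,"ty":0,"tz":0,"roll":0},{"tx":0,"ty":0,"tz":0,"roll":0},{"tx":0,"ty":0,"tz":0,"roll":0},{"tx":0,"ty":0,"tz":0,"roll":0}]' 40 40; python3 -m handwheel '[{"tx":0,"ty":0,"tz":-3,"roll":0},{"tx":0,"ty":0,"tz":-6,"roll":0},{"tx":0,"ty":0,"tz":-10,"roll":0},{"tx":0,"ty":0,"tz":-10,"roll":0},{"tx":0,"ty":0,"tz":-10,"roll":0},{"tx":0,"ty":0,"tz":0,"roll":0},{"tx":0,"ty":0,"tz":0,"roll":0}]'
python3 -c "
from h import *
look('scene','s2.png');go(508,-9,51,80.8)"
```

```text
t: 4.57
tool_pos: [0.508, -0.0091, 0.0509]
tool_rot: [2.388, 2.04, 0.001]
contact_force: [0.2, -0.9, 1.8]
opening: 0.0402
grip_force: 1.4
t: 5.15
tool_pos: [0.5087, -0.0092, 0.0911]
tool_rot: [2.387, 2.039, 0.003]
contact_force: [0.2, 0.1, 0.2]
opening: 0.0403
grip_force: 0.0
t 5.2 p [508.   -9.1  90.1] yaw 81.0 F [0.5 0.4 0. ] open 39.9 grip 0.0 | d now [ 0.1 -0.  39.1] roll 0.004 | world d [  0.    0.1 -39.1]
```

View pics/s2.png

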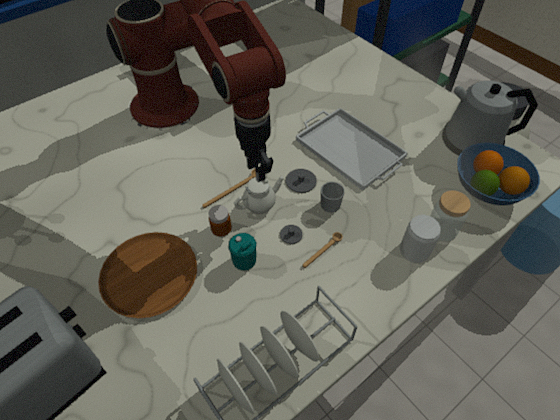

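Scene view: the fingers are above the teapot at (262,175). The opening reached 40 mm with no grip, so the grasp missed. I'll look at it from the wrist.

```bash
python3 - <<'E'
from h import *
im,d,K,T,P=look("wrist","w2.png"); np.savez("/tmp/w",im=im,d=d,K=K,T=T,P=P)
P=P.reshape(-1,3);P=P[np.isfinite(P[:,0])]
def box(x0,x1,y0,y1,z0,z1): return P[(P[:,0]>x0)&(P[:,0]<x1)&(P[:,1]>y0)&(P[:,1]<y1)&(P[:,2]>z0)&(P[:,2]<z1)]
q=box(.46,.56,-.06,.04,.072,.095);print(cv2.minEnclosingCircle((q[:,:2]*1000).astype(np.float32)),q[:,2].max())
for z in np.arange(.03,.095,.005):
    q=box(.45,.57,-.02,.0,z,z+.005)
    if len(q): print(z.round(3),"x",q[:,0].min().round(4),q[:,0].max().round(4))
E
```

```text
((507.7575988769531, -7.236586093902588), 29.151777267456055) 0.09113048667038207
0.03 x 0.4667 0.55
0.035 x 0.4672 0.5495
0.04 x 0.469 0.5477
0.045 x 0.4707 0.5459
0.05 x 0.4729 0.5436
0.055 x 0.478 0.5391
0.06 x 0.5348 0.5353
0.07 x 0.4818 0.5349
0.075 x 0.4824 0.5349
0.08 x 0.4822 0.5341
```

View pics/w2.png

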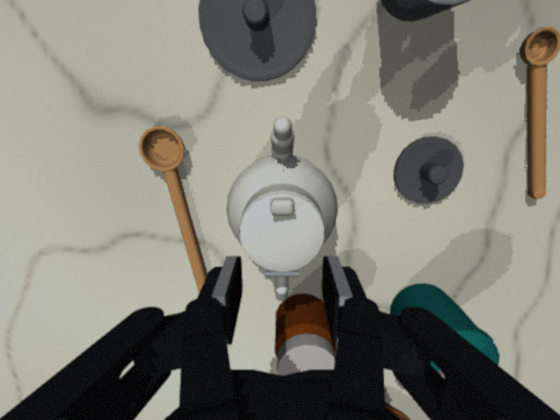

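Wrist view: teapot undisturbed, flap at (283,232), fingertips at (235,262) and (345,262), a little behind the pot in the image. I'll check where the fingertips are in tool coordinates.

```bash
python3 - <<'E'
from h import *
D=np.load("/tmp/w.npz"); K=D["K"];d=D["d"];o=ctrl.get_obs()
c=np.array(optics.camera_params("wrist")["tool_from_camera"]);print(c.round(4))
Q=cloud(d,K,c)*1000
for v in(258,262,266,272,280,300,320): 
    print(v,[ (u,Q[v,u].round(0).tolist()) for u in(222,230,236,240,283,326,332,340)])
for p in([0,0,0],[0,0.02,-.013],[0,0.02,0]):
    x=np.linalg.inv(c)@np.r_[p,1]; y=K@x[:3]; print(p,y[:2]/y[2])
E
```

```text
[[-6.000e-04 -9.504e-01 -3.112e-01  8.020e-02]
 [ 1.000e+00 -6.000e-04 -3.000e-04 -2.000e-04]
 [ 1.000e-04 -3.112e-01  9.504e-01 -1.715e-01]
 [ 0.000e+00  0.000e+00  0.000e+00  1.000e+00]]
258 [(222, [-53.0, -55.0, 90.0]), (230, [11.0, -25.0, -37.0]), (236, [12.0, -22.0, -38.0]), (240, [9.0, -20.0, -33.0]), (283, [-12.0, 1.0, 8.0]), (326, [12.0, 20.0, -37.0]), (332, [11.0, 23.0, -36.0]), (340, [-54.0, 53.0, 91.0])]
262 [(222, [-58.0, -55.0, 90.0]), (230, [12.0, -24.0, -41.0]), (236, [11.0, -21.0, -40.0]), (240, [7.0, -20.0, -33.0]), (283, [-14.0, 1.0, 8.0]), (326, [11.0, 20.0, -41.0]), (332, [11.0, 23.0, -41.0]), (340, [-58.0, 53.0, 91.0])]
266 [(222, [11.0, -27.0, -45.0]), (230, [11.0, -23.0, -45.0]), (236, [12.0, -21.0, -45.0]), (240, [6.0, -20.0, -35.0]), (283, [-17.0, 1.0, 9.0]), (326, [11.0, 20.0, -43.0]), (332, [11.0, 22.0, -44.0]), (340, [11.0, 26.0, -44.0])]
272 [(222, [11.0, -26.0, -50.0]), (230, [12.0, -22.0, -51.0]), (236, [10.0, -20.0, -47.0]), (240, [3.0, -20.0, -35.0]), (283, [-24.0, 1.0, 12.0]), (326, [8.0, 20.0, -44.0]), (332, [12.0, 21.0, -51.0]), (340, [11.0, 25.0, -50.0])]
280 [(222, [12.0, -25.0, -58.0]), (230, [12.0, -21.0, -57.0]), (236, [6.0, -20.0, -48.0]), (240, [-1.0, -20.0, -36.0]), (283, [-41.0, 1.0, 31.0]), (326, [5.0, 20.0, -46.0]), (332, [11.0, 20.0, -56.0]), (340, [12.0, 24.0, -57.0])]
300 [(222, [10.0, -23.0, -68.0]), (230, [8.0, -20.0, -66.0]), (236, [-2.0, -20.0, -50.0]), (240, [-10.0, -20.0, -39.0]), (283, [-63.0, 1.0, 39.0]), (326, [-3.0, 19.0, -49.0]), (332, [6.0, 20.0, -62.0]), (340, [10.0, 22.0, -69.0])]
320 [(222, [13.0, -20.0, -84.0]), (230, [-0.0, -21.0, -67.0]), (236, [-10.0, -20.0, -54.0]), (240, [-121.0, -41.0, 90.0]), (283, [-96.0, 1.0, 58.0]), (326, [-96.0, 38.0, 58.0]), (332, [-2.0, 20.0, -65.0]), (340, [4.0, 21.0, -72.0])]
[0, 0, 0] [282.18432607 246.62878943]
[0, 0.02, -0.013] [318.54419693 256.68188316]
[0, 0.02, 0] [316.1246411  246.61064193]
```

```bash
cat > tip.py <<'E'
from h import *
im,d,K,T,P=look("wrist"); c=np.array(optics.camera_params("wrist")["tool_from_camera"])
Q=cloud(d,K,c)*1000; q=Q[(d>0)&(Q[...,2]<-12)&(Q[...,2]>-70)&(abs(Q[...,0])<14)&(abs(Q[...,1])<60)]
o=ctrl.get_obs()
for s in(-1,1):
    k=q[q[:,1]*s>0]; print(round(o["opening"]*1000,1),s,"zmax pct",np.percentile(k[:,2],[90,97,99.5,100]).round(1),"inner y",np.percentile(abs(k[:,1]),[1,99]).round(1))
E
python3 -m handwheel '[{"tx":0,"ty":0,"tz":0,"roll":0},{"tx":0,"ty":0,"tz":0,"roll":0},{"tx":0,"ty":0,"tz":0,"roll":0},{"tx":0,"ty":0,"tz":0,"roll":0},{"tx":0,"ty":0,"tz":0,"roll":0},{"tx":0,"ty":0,"tz":0,"roll":0}]' 0 20 >/dev/null; python3 tip.py; python3 -m handwheel '[{"tx":0,"ty":0,"tz":0,"roll":0},{"tx":0,"ty":0,"tz":0,"roll":0},{"tx":0,"ty":0,"tz":0,"roll":0},{"tx":0,"ty":0,"tz":0,"roll":0},{"tx":0,"ty":0,"tz":0,"roll":0},{"tx":0,"ty":0,"tz":0,"roll":0},{"tx":0,"ty":0,"tz":0,"roll":0},{"tx":0,"ty":0,"tz":0,"roll":0}]' 60 >/dev/null; python3 tip.py; python3 -m handwheel '[{"tx":0,"ty":0,"tz":0,"roll":0},{"tx":0,"ty":0,"tz":0,"roll":0},{"tx":0,"ty":0,"tz":0,"roll":0},{"tx":0,"ty":0,"tz":0,"roll":0},{"tx":0,"ty":0,"tz":0,"roll":0}]' 85 >/dev/null; python3 tip.py
```

```text
-0.2 -1 zmax pct [-39.1 -35.3 -32.7 -31.6] inner y [ 0.1 13.8]
-0.2 1 zmax pct [-38.8 -35.4 -32.6 -31.5] inner y [ 0.2 13.1]
60.2 -1 zmax pct [-41.5 -37.5 -35.1 -33.3] inner y [30.1 43.6]
60.2 1 zmax pct [-41.3 -37.4 -35.  -33.2] inner y [29.4 43. ]
85.2 -1 zmax pct [-47.2 -44.2 -42.4 -41.1] inner y [42.4 56.2]
85.2 1 zmax pct [-47.4 -44.3 -42.3 -40.8] inner y [41.7 55.4]
```

The fingers actually end about 31 mm behind the reported TCP when shut (33 at 60 mm opening, 41 fully open), which explains the miss. I'll descend accordingly and watch the force.

```bash
python3 -m handwheel '[{"tx":0,"ty":0,"tz":15,"roll":0},{"tx":0,"ty":0,"tz":15,"roll":0},{"tx":0,"ty":0,"tz":12,"roll":0},{"tx":0,"ty":0,"tz":8,"roll":0},{"tx":0,"ty":0,"tz":6,"roll":0},{"tx":0,"ty":0,"tz":5,"roll":0},{"tx":0,"ty":0,"tz":3,"roll":0},{"tx":0,"ty":0,"tz":2,"roll":0},{"tx":0,"ty":0,"tz":0,"roll":0}]' 85 40; python3 -m handwheel '[{"tx":0,"ty":0,"tz":0,"roll":0},{"tx":0,"ty":0,"tz":0,"roll":0},{"tx":0,"ty":0,"tz":0,"roll":0},{"tx":0,"ty":0,"tz":0,"roll":0},{"tx":0,"ty":0,"tz":0,"roll":0},{"tx":0,"ty":0,"tz":0,"roll":0},{"tx":0,"ty":0,"tz":0,"roll":0},{"tx":0,"ty":0,"tz":0,"roll":0}]' 40 40
```

```text
t: 7.73
tool_pos: [0.5078, -0.0091, 0.0235]
tool_rot: [-2.389, -2.04, -0.0]
contact_force: [0.2, 0.0, 0.2]
opening: 0.085
grip_force: 0.0
t: 8.4
tool_pos: [0.5088, -0.0091, 0.0249]
tool_rot: [2.388, 2.039, 0.002]
contact_force: [0.5, 0.5, 5.9]
opening: 0.0528
grip_force: 61.4
```

```bash
python3 -m handwheel '[{"tx":0,"ty":0,"tz":-2,"roll":0},{"tx":0,"ty":0,"tz":-5,"roll":0},{"tx":0,"ty":0,"tz":-10,"roll":0},{"tx":0,"ty":0,"tz":-12,"roll":0},{"tx":0,"ty":0,"tz":-12,"roll":0},{"tx":0,"ty":0,"tz":-12,"roll":0},{"tx":0,"ty":0,"tz":-7,"roll":0},{"tx":0,"ty":0,"tz":0,"roll":-0.06},{"tx":0,"ty":0,"tz":0,"roll":-0.08},{"tx":0,"ty":0,"tz":0,"roll":-0.1},{"tx":0,"ty":0,"tz":0,"roll":-0.12},{"tx":0,"ty":0,"tz":0,"roll":-0.12}]'; python3 -m handwheel '[{"tx":0,"ty":0,"tz":0,"roll":-0.12},{"tx":0,"ty":0,"tz":0,"roll":-0.12},{"tx":0,"ty":0,"tz":0,"roll":-0.12},{"tx":0,"ty":0,"tz":0,"roll":-0.12},{"tx":0,"ty":0,"tz":0,"roll":-0.12},{"tx":0,"ty":0,"tz":0,"roll":-0.12},{"tx":0,"ty":0,"tz":0,"roll":-0.12},{"tx":0,"ty":0,"tz":0,"roll":-0.12},{"tx":0,"ty":0,"tz":0,"roll":-0.08},{"tx":0,"ty":0,"tz":0,"roll":-0.05},{"tx":0,"ty":0,"tz":0,"roll":0}]'; python3 -c "
from h import *
go(505,356,84,171)
im,d,K,T,P=look('top','t3.png')
# tray angle: rim-edge rect on thin slab excluding handles
P=P.reshape(-1,3);q=P[(P[:,0]>.36)&(P[:,0]<.64)&(P[:,1]>.21)&(P[:,1]<.43)&(P[:,2]>.012)&(P[:,2]<.022)]
l=q[(q[:,1]<.25)&(abs(q[:,0]-.506)<.1)];print('right rim fit',np.polyfit(l[:,0],l[:,1],1));l=q[(q[:,1]>.38)&(abs(q[:,0]-.506)<.1)];print('left',np.polyfit(l[:,0],l[:,1],1))"
```

```text
t: 9.4
tool_pos: [0.5079, -0.0091, 0.0844]
tool_rot: [1.827, 2.555, 0.001]
contact_force: [0.2, -0.3, -2.9]
opening: 0.0526
grip_force: 59.9
t: 10.32
tool_pos: [0.5079, -0.0091, 0.0843]
tool_rot: [0.246, 3.131, -0.0]
contact_force: [0.7, 0.4, -3.0]
opening: 0.0527
grip_force: 59.9
t 10.32 p [507.9  -9.1  84.3] yaw 171.0 F [ 0.7  0.4 -3. ] open 52.7 grip 59.9 | d now [6.000e+01 3.601e+02 3.000e-01] roll 0.0 | world d [-2.900e+00  3.651e+02 -3.000e-01]
right rim fit [0.06030933 0.1978015 ]
left [0.0612336  0.37870525]
```

View pics/t3.png

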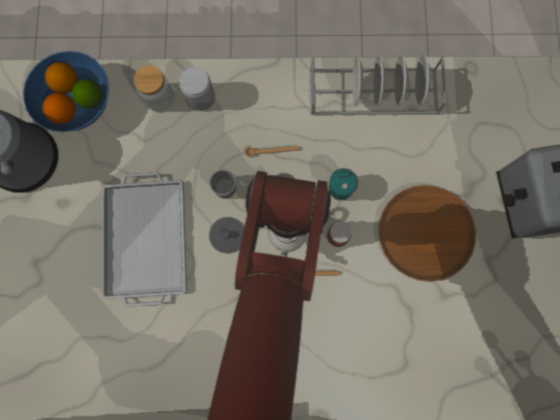

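Top view: pot held at (288,240) and clear; tray yaw is 3.5°. Carrying it over.

```bash
python3 -m handwheel '[{"tx":1.7,"ty":10,"tz":0,"roll":0},{"tx":3.4,"ty":20,"tz":0,"roll":0},{"tx":5.1,"ty":30,"tz":0,"roll":0},{"tx":5.1,"ty":30,"tz":0,"roll":0},{"tx":5.1,"ty":30,"tz":0,"roll":0},{"tx":5.1,"ty":30,"tz":0,"roll":0},{"tx":5.1,"ty":30,"tz":0,"roll":0},{"tx":5.1,"ty":30,"tz":0,"roll":0},{"tx":5.1,"ty":30,"tz":0,"roll":0},{"tx":5.1,"ty":30,"tz":0,"roll":0},{"tx":5.1,"ty":30,"tz":0,"roll":0},{"tx":5.1,"ty":30,"tz":0,"roll":0}]' ; python3 -m handwheel '[{"tx":3.4,"ty":20,"tz":0,"roll":0},{"tx":1.7,"ty":10,"tz":0,"roll":0},{"tx":0.2,"ty":2,"tz":0,"roll":0},{"tx":0,"ty":0,"tz":10,"roll":0},{"tx":0,"ty":0,"tz":12,"roll":0},{"tx":0,"ty":0,"tz":12,"roll":0},{"tx":0,"ty":0,"tz":8,"roll":0},{"tx":0,"ty":0,"tz":5,"roll":0},{"tx":0,"ty":0,"tz":3,"roll":0},{"tx":0,"ty":0,"tz":0,"roll":0},{"tx":0,"ty":0,"tz":0,"roll":0}]' ; python3 -c "
from h import *
go(504,358,27.5,174)"
```

```text
t: 11.37
tool_pos: [0.5034, 0.328, 0.0837]
tool_rot: [-0.249, -3.132, -0.0]
contact_force: [1.2, -0.2, -1.9]
opening: 0.0528
grip_force: 60.1
t: 12.28
tool_pos: [0.5042, 0.358, 0.0337]
tool_rot: [0.248, 3.132, 0.0]
contact_force: [0.6, -0.6, -1.6]
opening: 0.0524
grip_force: 60.2
t 12.28 p [504.2 358.   33.7] yaw 170.9 F [ 0.6 -0.6 -1.6] open 52.4 grip 60.2 | d now [ 0.2 -0.   6.2] roll -0.053 | world d [-0.2 -0.  -6.2]
```

```bash
python3 -m handwheel '[{"tx":0,"ty":0,"tz":1,"roll":0},{"tx":0,"ty":0,"tz":1,"roll":0},{"tx":0,"ty":0,"tz":1,"roll":0},{"tx":0,"ty":0,"tz":1,"roll":0},{"tx":0,"ty":0,"tz":0.7,"roll":0},{"tx":0,"ty":0,"tz":0.5,"roll":0},{"tx":0,"ty":0,"tz":0,"roll":0}]' ; python3 -m handwheel '[{"tx":0,"ty":0,"tz":0.5,"roll":0},{"tx":0,"ty":0,"tz":0.5,"roll":0},{"tx":0,"ty":0,"tz":0,"roll":0}]'
```

```text
t: 12.87
tool_pos: [0.5038, 0.3581, 0.0282]
tool_rot: [-0.248, -3.132, 0.0]
contact_force: [-0.8, 0.3, -4.2]
opening: 0.0528
grip_force: 60.2
t: 13.12
tool_pos: [0.5041, 0.3582, 0.028]
tool_rot: [0.247, 3.132, 0.0]
contact_force: [-2.8, -1.3, 0.1]
opening: 0.0527
grip_force: 60.9
```

Contact is close; a little further, then release.

```bash
python3 -m handwheel '[{"tx":0,"ty":0,"tz":0.5,"roll":0},{"tx":0,"ty":0,"tz":0,"roll":0}]' ; python3 -m handwheel '[{"tx":0,"ty":0,"tz":0,"roll":0},{"tx":0,"ty":0,"tz":0,"roll":0},{"tx":0,"ty":0,"tz":0,"roll":0},{"tx":0,"ty":0,"tz":0,"roll":0},{"tx":0,"ty":0,"tz":0,"roll":0},{"tx":0,"ty":0,"tz":0,"roll":0}]' 84 20 ; python3 -m handwheel '[{"tx":0,"ty":0,"tz":-6,"roll":0},{"tx":0,"ty":0,"tz":-15,"roll":0},{"tx":0,"ty":0,"tz":-20,"roll":0},{"tx":0,"ty":0,"tz":-30,"roll":0},{"tx":0,"ty":0,"tz":-30,"roll":0},{"tx":0,"ty":0,"tz":-20,"roll":0},{"tx":0,"ty":0,"tz":0,"roll":0},{"tx":0,"ty":0,"tz":0,"roll":0}]'; python3 - <<'E'
from h import *
im,d,K,T,P=look("wrist"); P=P.reshape(-1,3);P=P[np.isfinite(P[:,0])]
for z in(.04,.05,.06,.075,.08): 
    q=P[(abs(P[:,0]-.504)<.008)&(abs(P[:,1]-.358)<.06)&(P[:,2]>z)&(P[:,2]<z+.006)]; 
    if len(q): print(z,q[:,1].min(),q[:,1].max())
q=P[(np.hypot(P[:,0]-.504,P[:,1]-.358)<.05)];print(q[:,2].max())
go(425,-21,60,0)
E
```

```text
t: 13.28
tool_pos: [0.5042, 0.3582, 0.028]
tool_rot: [0.247, 3.132, -0.0]
contact_force: [-3.5, -2.3, 5.1]
opening: 0.053
grip_force: 61.8
t: 13.78
tool_pos: [0.504, 0.3581, 0.0268]
tool_rot: [0.248, 3.132, 0.0]
contact_force: [-0.9, 0.2, -0.7]
opening: 0.0841
grip_force: 0.0
t: 14.45
tool_pos: [0.505, 0.3587, 0.1501]
tool_rot: [0.247, 3.128, 0.003]
contact_force: [-0.8, 0.4, -0.9]
opening: 0.084
grip_force: 0.0
0.04 0.31863539138137403 0.3994787856057254
0.05 0.3220680415144672 0.3959796535387915
0.06 0.33059245284439315 0.3874586444849386
0.075 0.3323632583500478 0.38563419748088296
0.08 0.33278016040756564 0.3850643555832317
0.27529912428493086
t 14.5 p [503.9 358.1 147.8] yaw 171.0 F [-0.3 -0.3 -0.3] open 84.1 grip 0.0 | d now [  18.3 -386.8   87.8] roll 2.984 | world d [ -78.9 -379.1  -87.8]
```

Teapot stands upright at (504,359), with heights and widths as expected. Next the long spoon.

```bash
python3 -m handwheel '[{"tx":0,"ty":0,"tz":0,"roll":0.1163},{"tx":0,"ty":0,"tz":0,"roll":0.1163},{"tx":0,"ty":0,"tz":0,"roll":0.1163},{"tx":0,"ty":0,"tz":0,"roll":0.1163},{"tx":0,"ty":0,"tz":0,"roll":0.1163},{"tx":0,"ty":0,"tz":0,"roll":0.1163},{"tx":0,"ty":0,"tz":0,"roll":0.1163},{"tx":0,"ty":0,"tz":0,"roll":0.1163},{"tx":0,"ty":0,"tz":0,"roll":0.1163},{"tx":0,"ty":0,"tz":0,"roll":0.1163},{"tx":0,"ty":0,"tz":0,"roll":0.1163},{"tx":0,"ty":0,"tz":0,"roll":0.1163}]' 30 30 >/dev/null; python3 -m handwheel '[{"tx":-31.5,"ty":-7.1,"tz":0,"roll":0},{"tx":-31.5,"ty":-7.1,"tz":0,"roll":0},{"tx":-31.5,"ty":-7.1,"tz":0,"roll":0},{"tx":-31.5,"ty":-7.1,"tz":0,"roll":0},{"tx":-31.5,"ty":-7.1,"tz":0,"roll":0},{"tx":-31.5,"ty":-7.1,"tz":0,"roll":0},{"tx":-31.5,"ty":-7.1,"tz":0,"roll":0},{"tx":-31.5,"ty":-7.1,"tz":0,"roll":0},{"tx":-31.5,"ty":-7.1,"tz":0,"roll":0},{"tx":-31.5,"ty":-7.1,"tz":0,"roll":0},{"tx":-31.5,"ty":-7.1,"tz":0,"roll":0},{"tx":-31.5,"ty":-7.1,"tz":0,"roll":0}]' >/dev/null; python3 -m handwheel '[{"tx":0,"ty":0,"tz":20,"roll":0},{"tx":0,"ty":0,"tz":25,"roll":0},{"tx":0,"ty":0,"tz":25,"roll":0},{"tx":0,"ty":0,"tz":15,"roll":0},{"tx":0,"ty":0,"tz":0,"roll":0}]' >/dev/null; python3 - <<'E'
from h import *
go(425,-21,-28,91)
im,d,K,T,P=look("wrist","w4.png"); P=P.reshape(-1,3);P=P[np.isfinite(P[:,0])]
h=P[(abs(P[:,0]-.425)<.02)&(P[:,1]>-.03)&(P[:,1]<.03)&(P[:,2]>.004)&(P[:,2]<.02)]
for a in np.arange(-.03,.03,.01):
    k=h[(h[:,1]>a)&(h[:,1]<a+.01)]
    if len(k): print(a.round(3),len(k),k[:,0].min().round(4),k[:,0].max().round(4),k[:,2].max().round(4))
k=P[(abs(P[:,0]-.425)<.03)&(P[:,1]>-.15)&(P[:,1]<.1)&(P[:,2]>.004)&(P[:,2]<.02)];print(k[:,1].min(),k[:,1].max())
E
```

```text
t 16.92 p [420.3 -20.4  56.7] yaw 91.0 F [-0.4  0.6  0.4] open 30.0 grip 0.0 | d now [-0.9  5.6 84.7] roll -0.001 | world d [  4.7  -0.6 -84.7]
-0.03 193 0.4175 0.4281 0.0104
-0.02 190 0.4174 0.4279 0.0104
-0.01 204 0.4172 0.4276 0.0112
0.0 213 0.4171 0.428 0.01
0.01 221 0.417 0.4278 0.0105
0.02 235 0.4168 0.4275 0.0101
-0.12495352171828658 0.06949608169446012
```

View pics/w4.png

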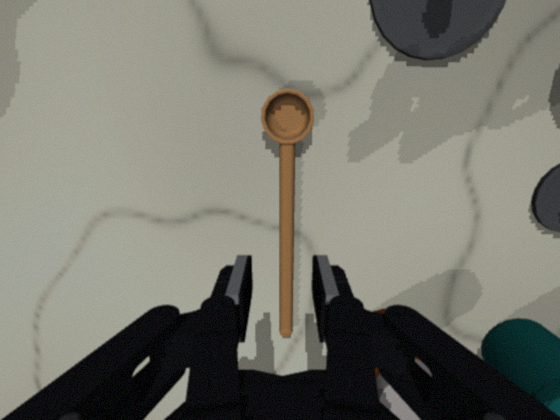

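Wrist view: spoon handle vertical at column 287, between the fingers, bowl at (288,117). It's aligned with the tool, with the centre 2 mm off in y. Descending.

```bash
python3 -m handwheel '[{"tx":1,"ty":2.2,"tz":15,"roll":0},{"tx":0,"ty":0,"tz":20,"roll":0},{"tx":0,"ty":0,"tz":15,"roll":0},{"tx":0,"ty":0,"tz":12,"roll":0},{"tx":0,"ty":0,"tz":8,"roll":0},{"tx":0,"ty":0,"tz":5,"roll":0},{"tx":0,"ty":0,"tz":2,"roll":0},{"tx":0,"ty":0,"tz":0,"roll":0},{"tx":0,"ty":0,"tz":0,"roll":0}]'; python3 -m handwheel '[{"tx":0,"ty":0,"tz":2,"roll":0},{"tx":0,"ty":0,"tz":2,"roll":0},{"tx":0,"ty":0,"tz":1,"roll":0},{"tx":0,"ty":0,"tz":1,"roll":0},{"tx":0,"ty":0,"tz":0,"roll":0},{"tx":0,"ty":0,"tz":0,"roll":0}]'
```

```text
t: 17.72
tool_pos: [0.4282, -0.0204, -0.0133]
tool_rot: [2.201, 2.24, 0.001]
contact_force: [0.0, -0.2, -0.1]
opening: 0.0303
grip_force: 0.0
t: 18.22
tool_pos: [0.4275, -0.0203, -0.0202]
tool_rot: [-2.202, -2.241, 0.0]
contact_force: [-0.3, 0.1, 0.5]
opening: 0.0302
grip_force: 0.0
```

```bash
python3 - <<'E'
from h import *
im,d,K,T,P=look("wrist"); P=P.reshape(-1,3);P=P[np.isfinite(P[:,0])]
go(424,-20,-29,91)
h=P[(abs(P[:,0]-.425)<.02)&(P[:,1]>-.01)&(P[:,1]<.03)&(P[:,2]>.004)&(P[:,2]<.02)]
for a in np.arange(-.01,.03,.01):
    k=h[(h[:,1]>a)&(h[:,1]<a+.01)]
    if len(k): print(a.round(3),len(k),k[:,0].min().round(4),k[:,0].max().round(4),k[:,2].max().round(4))
E
```

```text
t 18.27 p [427.5 -20.3 -20.1] yaw 91.0 F [-0.5 -1.3 -0.2] open 30.5 grip 0.0 | d now [ 0.3 -3.5  8.9] roll -0.0 | world d [-3.5  0.3 -8.9]
-0.01 572 0.4054 0.4449 0.02
0.0 445 0.4172 0.428 0.0102
0.01 464 0.4172 0.4278 0.0101
0.02 507 0.4167 0.4277 0.0105
```

```bash
python3 -m handwheel '[{"tx":0,"ty":-2.5,"tz":0,"roll":0},{"tx":0,"ty":-2.5,"tz":0,"roll":0},{"tx":0,"ty":0,"tz":2,"roll":0},{"tx":0,"ty":0,"tz":2,"roll":0},{"tx":0,"ty":0,"tz":2,"roll":0},{"tx":0,"ty":0,"tz":1,"roll":0},{"tx":0,"ty":0,"tz":1,"roll":0},{"tx":0,"ty":0,"tz":0,"roll":0}]'; python3 -m handwheel '[{"tx":0,"ty":0,"tz":0,"roll":0},{"tx":0,"ty":0,"tz":0,"roll":0},{"tx":0,"ty":0,"tz":0,"roll":0},{"tx":0,"ty":0,"tz":0,"roll":0},{"tx":0,"ty":0,"tz":0,"roll":0}]' 0 30
```

```text
t: 18.93
tool_pos: [0.4223, -0.0203, -0.0284]
tool_rot: [-2.202, -2.24, 0.001]
contact_force: [-0.5, -0.6, 0.1]
opening: 0.0298
grip_force: 0.0
t: 19.35
tool_pos: [0.4227, -0.0204, -0.028]
tool_rot: [2.202, 2.24, 0.0]
contact_force: [1.4, -1.2, 0.3]
opening: 0.0098
grip_force: 32.1
```

```bash
python3 -m handwheel '[{"tx":0,"ty":0,"tz":-4,"roll":0},{"tx":0,"ty":0,"tz":-12,"roll":0},{"tx":0,"ty":0,"tz":-20,"roll":0},{"tx":0,"ty":0,"tz":-20,"roll":0},{"tx":0,"ty":0,"tz":-20,"roll":0},{"tx":0,"ty":0,"tz":-16,"roll":0},{"tx":0,"ty":0,"tz":-8,"roll":-0.07},{"tx":0,"ty":0,"tz":0,"roll":-0.115},{"tx":0,"ty":0,"tz":0,"roll":-0.12},{"tx":0,"ty":0,"tz":0,"roll":-0.12},{"tx":0,"ty":0,"tz":0,"roll":-0.12}]'; python3 -m handwheel '[{"tx":0,"ty":0,"tz":0,"roll":-0.12},{"tx":0,"ty":0,"tz":0,"roll":-0.12},{"tx":0,"ty":0,"tz":0,"roll":-0.12},{"tx":0,"ty":0,"tz":0,"roll":-0.12},{"tx":0,"ty":0,"tz":0,"roll":-0.12},{"tx":0,"ty":0,"tz":0,"roll":-0.12},{"tx":0,"ty":0,"tz":0,"roll":-0.12},{"tx":0,"ty":0,"tz":0,"roll":-0.12},{"tx":0,"ty":0,"tz":0,"roll":-0.109},{"tx":0,"ty":0,"tz":0,"roll":0},{"tx":0,"ty":0,"tz":0,"roll":0}]'; python3 -c "
from h import *
go(500.6,260.5,-24,183.5)
im,d,K,T,P=look('wrist','w5.png')"
```

```text
t: 20.27
tool_pos: [0.4225, -0.0203, 0.0722]
tool_rot: [1.509, 2.755, 0.0]
contact_force: [0.9, -0.1, -0.0]
opening: 0.0103
grip_force: 32.0
t: 21.18
tool_pos: [0.4224, -0.0203, 0.072]
tool_rot: [-0.091, 3.14, -0.0]
contact_force: [-1.4, -0.8, -0.3]
opening: 0.0101
grip_force: 32.0
t 21.18 p [422.4 -20.3  72. ] yaw -176.7 F [-1.4 -0.8 -0.3] open 10.1 grip 32.0 | d now [-94.2 275.9  96. ] roll -0.003 | world d [ 78.2 280.8 -96. ]
```

View pics/w5.png

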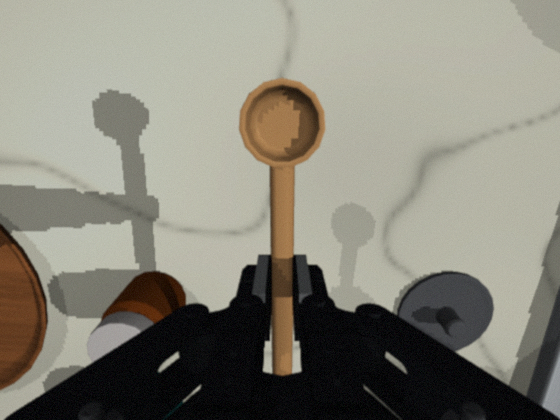

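The spoon is held straight (bowl at (283,122), handle along column 283). Moving it to the tray.

```bash
python3 -m handwheel '[{"tx":-5,"ty":14,"tz":0,"roll":0},{"tx":-10,"ty":29,"tz":0,"roll":0},{"tx":-10,"ty":29.5,"tz":0,"roll":0},{"tx":-10,"ty":29.5,"tz":0,"roll":0},{"tx":-10,"ty":29.5,"tz":0,"roll":0},{"tx":-10,"ty":29.5,"tz":0,"roll":0},{"tx":-10,"ty":29.5,"tz":0,"roll":0},{"tx":-10,"ty":29.5,"tz":0,"roll":0},{"tx":-10,"ty":29,"tz":0,"roll":0},{"tx":-6,"ty":18,"tz":0,"roll":0},{"tx":-3.2,"ty":9,"tz":0,"roll":0},{"tx":0,"ty":0,"tz":0,"roll":0}]' >/dev/null;  python3 -m handwheel '[{"tx":0,"ty":0,"tz":12,"roll":0},{"tx":0,"ty":0,"tz":20,"roll":0},{"tx":0,"ty":0,"tz":20,"roll":0},{"tx":0,"ty":0,"tz":15,"roll":0},{"tx":0,"ty":0,"tz":10,"roll":0},{"tx":0,"ty":0,"tz":8,"roll":0},{"tx":0,"ty":0,"tz":5,"roll":0},{"tx":0,"ty":0,"tz":3,"roll":0},{"tx":0,"ty":0,"tz":1,"roll":0},{"tx":0,"ty":0,"tz":1,"roll":0},{"tx":0,"ty":0,"tz":1,"roll":0},{"tx":0,"ty":0,"tz":0,"roll":0}]'
```

```text
t: 23.23
tool_pos: [0.5003, 0.2611, -0.0236]
tool_rot: [-0.095, 3.139, 0.0]
contact_force: [0.1, -0.0, -0.7]
opening: 0.0099
grip_force: 32.0
```

```bash
python3 -m handwheel '[{"tx":0,"ty":0,"tz":0.7,"roll":0},{"tx":0,"ty":0,"tz":0.6,"roll":0},{"tx":0,"ty":0,"tz":0,"roll":0}]';  python3 -m handwheel '[{"tx":0,"ty":0,"tz":0,"roll":0},{"tx":0,"ty":0,"tz":0,"roll":0},{"tx":0,"ty":0,"tz":0,"roll":0},{"tx":0,"ty":0,"tz":0,"roll":0}]' 30;  python3 -m handwheel '[{"tx":0,"ty":0,"tz":-10,"roll":0},{"tx":0,"ty":0,"tz":-25,"roll":0},{"tx":0,"ty":0,"tz":-30,"roll":0},{"tx":0,"ty":0,"tz":-30,"roll":0},{"tx":0,"ty":0,"tz":-30,"roll":0},{"tx":0,"ty":0,"tz":-10,"roll":0.055},{"tx":0,"ty":0,"tz":0,"roll":0}]' >/dev/null; python3 - <<'E'
from h import *
im,d,K,T,P=look("top","t6.png"); P=P.reshape(-1,3); go(625,134,110,180)
a=np.radians(3.5);c=np.array([.506,.319]);L=(P[:,:2]-c)@np.array([[np.cos(a),-np.sin(a)],[np.sin(a),np.cos(a)]])
m=(L[:,1]<-.03)&(L[:,1]>-.08)&(abs(L[:,0])<.115)&(P[:,2]>.008)&(P[:,2]<.03);print("spoon local",L[m].min(0),L[m].max(0))
E
```

```text
t: 23.48
tool_pos: [0.5002, 0.261, -0.0249]
tool_rot: [-0.095, 3.14, 0.0]
contact_force: [-0.1, -0.1, 1.6]
opening: 0.0104
grip_force: 32.2
t: 23.82
tool_pos: [0.4999, 0.2611, -0.0254]
tool_rot: [-0.095, 3.14, 0.001]
contact_force: [0.8, 1.7, -0.2]
opening: 0.03
grip_force: 0.6
t 24.45 p [501.2 261.2 112.2] yaw -179.6 F [-0.4  0.5 -0.5] open 30.1 grip 0.0 | d now [-123.  -128.     2.5] roll 0.007 | world d [ 123.8 -127.2   -2.2]
spoon local [-0.09160577 -0.07724363] [ 0.11462056 -0.0336382 ]
```

View pics/t6.png

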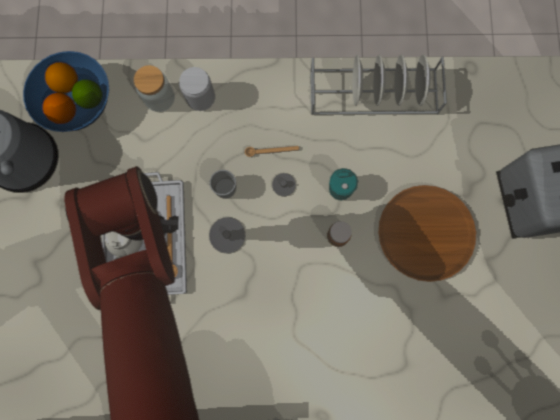

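Top view: spoon in the tray along column 168–172, with the pot beside it at (118,240). Now the snack cup.

```bash
python3 -m handwheel '[{"tx":-15.4,"ty":-16,"tz":0,"roll":0},{"tx":-15.4,"ty":-16,"tz":0,"roll":0},{"tx":-15.4,"ty":-16,"tz":0,"roll":0},{"tx":-15.4,"ty":-16,"tz":0,"roll":0},{"tx":-15.4,"ty":-16,"tz":0,"roll":0},{"tx":-15.4,"ty":-16,"tz":0,"roll":0},{"tx":-15.4,"ty":-16,"tz":0,"roll":0},{"tx":-15.4,"ty":-16,"tz":0,"roll":0},{"tx":0,"ty":0,"tz":0,"roll":0},{"tx":0,"ty":0,"tz":0,"roll":0}]' 85 40 >/dev/null; python3 - <<'E'
from h import *
im,d,K,T,P=look("wrist"); P=P.reshape(-1,3);P=P[np.isfinite(P[:,0])]
go(625,134,-5,180)
q=P[(np.hypot(P[:,0]-.625,P[:,1]-.134)<.045)&(P[:,2]>.054)&(P[:,2]<.066)];print(cv2.minEnclosingCircle((q[:,:2]*1000).astype(np.float32)),len(q))
E
```

```text
t 25.33 p [622.4 133.4 107.6] yaw -179.7 F [-0.   0.3  0.3] open 85.4 grip 0.0 | d now [ -3.    0.6 112.6] roll 0.006 | world d [   2.6    0.6 -112.6]
((622.8907470703125, 135.85980224609375), 29.92365837097168) 1258
```

```bash
python3 -m handwheel '[{"tx":-0.6,"ty":2.4,"tz":15,"roll":0},{"tx":0,"ty":0,"tz":20,"roll":0},{"tx":0,"ty":0,"tz":20,"roll":0},{"tx":0,"ty":0,"tz":20,"roll":0},{"tx":0,"ty":0,"tz":15,"roll":0},{"tx":0,"ty":0,"tz":12,"roll":0},{"tx":0,"ty":0,"tz":8,"roll":0},{"tx":0,"ty":0,"tz":4,"roll":0},{"tx":0,"ty":0,"tz":0,"roll":0}]'; python3 -m handwheel '[{"tx":0,"ty":0,"tz":0,"roll":0},{"tx":0,"ty":0,"tz":0,"roll":0},{"tx":0,"ty":0,"tz":0,"roll":0},{"tx":0,"ty":0,"tz":0,"roll":0},{"tx":0,"ty":0,"tz":0,"roll":0},{"tx":0,"ty":0,"tz":0,"roll":0},{"tx":0,"ty":0,"tz":0,"roll":0}]' 40 30; python3 -m handwheel '[{"tx":0,"ty":0,"tz":-4,"roll":0},{"tx":0,"ty":0,"tz":-10,"roll":0},{"tx":0,"ty":0,"tz":-20,"roll":0},{"tx":0,"ty":0,"tz":-25,"roll":0},{"tx":0,"ty":0,"tz":-25,"roll":0},{"tx":0,"ty":0,"tz":-25,"roll":0},{"tx":0,"ty":0,"tz":-12,"roll":0},{"tx":0,"ty":0,"tz":0,"roll":0},{"tx":0,"ty":0,"tz":0,"roll":0}]'; python3 - <<'E'
from h import *
im,d,K,T,P=look("wrist","w7.png"); P=P.reshape(-1,3);P=P[np.isfinite(P[:,0])]
go(558,-329,110,180)
P=look("top")[4].reshape(-1,3)
q=P[(np.hypot(P[:,0]-.515,P[:,1]+.329)<.13)&(P[:,2]>.009)&(P[:,2]<.03)];print(cv2.minEnclosingCircle((q[:,:2]*1000).astype(np.float32)),len(q))
E
```

```text
t: 26.08
tool_pos: [0.6238, 0.1361, -0.0052]
tool_rot: [0.009, -3.14, 0.0]
contact_force: [-0.2, -0.6, -0.3]
opening: 0.0847
grip_force: 0.0
t: 26.67
tool_pos: [0.626, 0.1361, -0.0025]
tool_rot: [-0.009, 3.138, 0.001]
contact_force: [0.5, 0.1, 6.1]
opening: 0.0584
grip_force: 32.6
t: 27.42
tool_pos: [0.6243, 0.1359, 0.1167]
tool_rot: [-0.009, 3.141, 0.0]
contact_force: [-1.1, 0.2, -1.6]
opening: 0.0589
grip_force: 32.5
t 27.47 p [623.3 135.8 115. ] yaw -179.7 F [-0.3  0.8 -2.2] open 58.3 grip 32.5 | d now [  67.9 -464.5    5.3] roll 0.006 | world d [ -65.3 -464.8   -5. ]
((516.1788330078125, -327.1053161621094), 111.6114273071289) 962
```

View pics/w7.png

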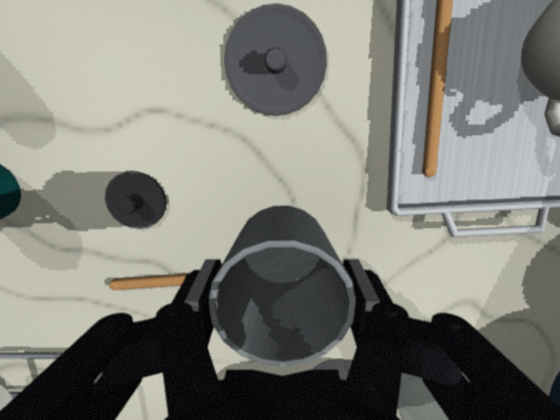

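The cup is held by its rim area at (285,300). Carrying it to the round tray at (562,-328).

```bash
python3 -m handwheel '[{"tx":1.7,"ty":-12,"tz":0,"roll":0},{"tx":3.4,"ty":-25,"tz":0,"roll":0},{"tx":5,"ty":-36,"tz":0,"roll":0},{"tx":5,"ty":-36,"tz":0,"roll":0},{"tx":5,"ty":-36,"tz":0,"roll":0},{"tx":5,"ty":-36,"tz":0,"roll":0},{"tx":5,"ty":-36,"tz":0,"roll":0},{"tx":5,"ty":-36,"tz":0,"roll":0},{"tx":5,"ty":-36,"tz":0,"roll":0},{"tx":5,"ty":-36,"tz":0,"roll":0},{"tx":5,"ty":-36,"tz":0,"roll":0},{"tx":5,"ty":-36,"tz":0,"roll":0}]' >/dev/null; python3 -m handwheel '[{"tx":5,"ty":-36,"tz":0,"roll":0},{"tx":2.8,"ty":-20,"tz":0,"roll":0},{"tx":1.4,"ty":-10,"tz":0,"roll":0},{"tx":0,"ty":0,"tz":15,"roll":0},{"tx":0,"ty":0,"tz":25,"roll":0},{"tx":0,"ty":0,"tz":25,"roll":0},{"tx":0,"ty":0,"tz":20,"roll":0},{"tx":0,"ty":0,"tz":12,"roll":0},{"tx":0,"ty":0,"tz":6,"roll":0},{"tx":0,"ty":0,"tz":0,"roll":0},{"tx":0,"ty":0,"tz":0,"roll":0}]'; python3 -c "
from h import *
go(562,-328,1.5,180)"
```

```text
t: 29.43
tool_pos: [0.5631, -0.327, 0.0139]
tool_rot: [-0.01, 3.141, -0.0]
contact_force: [-0.3, -0.2, -1.0]
opening: 0.0584
grip_force: 32.6
t 29.43 p [ 563.1 -327.    13.9] yaw -179.6 F [-0.3 -0.2 -1. ] open 58.4 grip 32.6 | d now [ 1.1 -1.  12.4] roll 0.006 | world d [ -1.1  -1.  -12.4]
```

```bash
python3 -m handwheel '[{"tx":1,"ty":-1,"tz":4,"roll":0},{"tx":0,"ty":0,"tz":3,"roll":0},{"tx":0,"ty":0,"tz":1.5,"roll":0},{"tx":0,"ty":0,"tz":1,"roll":0},{"tx":0,"ty":0,"tz":1,"roll":0},{"tx":0,"ty":0,"tz":0,"roll":0}]'; python3 -m handwheel '[{"tx":0,"ty":0,"tz":1,"roll":0},{"tx":0,"ty":0,"tz":0.7,"roll":0},{"tx":0,"ty":0,"tz":0,"roll":0}]'
```

```text
t: 29.93
tool_pos: [0.5616, -0.3284, 0.003]
tool_rot: [0.009, -3.142, -0.0]
contact_force: [-0.0, 0.7, -0.5]
opening: 0.0582
grip_force: 32.6
t: 30.18
tool_pos: [0.5617, -0.3285, 0.0016]
tool_rot: [-0.009, 3.141, -0.0]
contact_force: [-0.3, -0.6, 0.3]
opening: 0.0583
grip_force: 32.6
```

```bash
python3 -m handwheel '[{"tx":0,"ty":0,"tz":1,"roll":0},{"tx":0,"ty":0,"tz":0,"roll":0}]'; python3 -m handwheel '[{"tx":0,"ty":0,"tz":1,"roll":0},{"tx":0,"ty":0,"tz":0,"roll":0}]'; python3 -m handwheel '[{"tx":0,"ty":0,"tz":0.7,"roll":0},{"tx":0,"ty":0,"tz":0,"roll":0}]'
```

```text
t: 30.35
tool_pos: [0.562, -0.3285, 0.0016]
tool_rot: [-0.009, 3.141, -0.0]
contact_force: [-2.9, 2.7, 4.9]
opening: 0.058
grip_force: 32.8
t: 30.52
tool_pos: [0.5621, -0.3286, 0.0016]
tool_rot: [-0.009, 3.141, 0.0]
contact_force: [-4.6, 2.5, 10.7]
opening: 0.0582
grip_force: 33.0
t: 30.68
tool_pos: [0.5623, -0.3286, 0.0016]
tool_rot: [-0.009, 3.141, 0.0]
contact_force: [-5.4, 4.6, 12.7]
opening: 0.0583
grip_force: 33.1
```

```bash
python3 -m handwheel '[{"tx":0,"ty":0,"tz":-2.4,"roll":0},{"tx":0,"ty":0,"tz":0,"roll":0}]' >/dev/null; python3 -m handwheel '[{"tx":0,"ty":0,"tz":0,"roll":0},{"tx":0,"ty":0,"tz":0,"roll":0},{"tx":0,"ty":0,"tz":0,"roll":0},{"tx":0,"ty":0,"tz":0,"roll":0},{"tx":0,"ty":0,"tz":0,"roll":0}]' 84; python3 -m handwheel '[{"tx":0,"ty":0,"tz":-8,"roll":0},{"tx":0,"ty":0,"tz":-20,"roll":0},{"tx":0,"ty":0,"tz":-30,"roll":0},{"tx":0,"ty":0,"tz":-30,"roll":0},{"tx":0,"ty":0,"tz":-20,"roll":0},{"tx":0,"ty":0,"tz":-12,"roll":0},{"tx":0,"ty":0,"tz":0,"roll":0},{"tx":0,"ty":0,"tz":0,"roll":0}]'; python3 - <<'E'
from h import *
P=look("wrist")[4].reshape(-1,3);P=P[np.isfinite(P[:,0])]
q=P[(np.hypot(P[:,0]-.562,P[:,1]+.328)<.045)&(P[:,2]>.058)&(P[:,2]<.072)];print(cv2.minEnclosingCircle((q[:,:2]*1000).astype(np.float32)),len(q))
k=q[q[:,2]>.060];A=np.c_[k[:,:2]-k[:,:2].mean(0),np.ones(len(k))];print(np.linalg.lstsq(A,k[:,2],rcond=None)[0])
go(620.5,-134,110,180)
E
```

```text
t: 31.27
tool_pos: [0.5616, -0.3284, 0.0009]
tool_rot: [0.009, -3.141, -0.0]
contact_force: [-0.6, -0.2, 0.2]
opening: 0.084
grip_force: 0.0
t: 31.93
tool_pos: [0.5617, -0.3285, 0.1214]
tool_rot: [-0.009, 3.141, -0.001]
contact_force: [0.7, 0.5, -0.4]
opening: 0.0843
grip_force: 0.0
((559.4413452148438, -328.31890869140625), 29.920143127441406) 1155
[-0.00961309 -0.00134378  0.06317539]
t 31.98 p [ 560.9 -327.9  119.7] yaw -179.7 F [-0.5  0.1 -1. ] open 84.1 grip 0.0 | d now [-60.7 193.6   9.8] roll 0.006 | world d [ 59.6 193.9  -9.7]
```

Snack cup is upright at (559,-328), rim at 63 mm. Next the sippy cup.

```bash
python3 -m handwheel '[{"tx":-7.6,"ty":24.2,"tz":0,"roll":0},{"tx":-7.6,"ty":24.2,"tz":0,"roll":0},{"tx":-7.6,"ty":24.2,"tz":0,"roll":0},{"tx":-7.6,"ty":24.2,"tz":0,"roll":0},{"tx":-7.6,"ty":24.2,"tz":0,"roll":0},{"tx":-7.6,"ty":24.2,"tz":0,"roll":0},{"tx":-7.6,"ty":24.2,"tz":0,"roll":0},{"tx":-7.6,"ty":24.2,"tz":0,"roll":0},{"tx":0,"ty":0,"tz":0,"roll":0},{"tx":0,"ty":0,"tz":0,"roll":0}]' 85 40 >/dev/null; python3 - <<'E'
from h import *
P=look("wrist")[4].reshape(-1,3);P=P[np.isfinite(P[:,0])]
go(620.5,-134,-2,180)
q=P[(np.hypot(P[:,0]-.62,P[:,1]+.134)<.045)&(P[:,2]>.062)&(P[:,2]<.076)];print(cv2.minEnclosingCircle((q[:,:2]*1000).astype(np.float32)),len(q))
E
```

```text
t 32.87 p [ 620.2 -134.   118.8] yaw -179.6 F [ 0.4 -0.2  0.4] open 85.2 grip 0.0 | d now [-8.000e-01 -1.000e-01  1.208e+02] roll 0.006 | world d [   0.3   -0.  -120.8]
((619.8903198242188, -133.5275115966797), 32.5299186706543) 1580
```

```bash
python3 -m handwheel '[{"tx":0,"ty":0.4,"tz":15,"roll":0},{"tx":0,"ty":0,"tz":20,"roll":0},{"tx":0,"ty":0,"tz":20,"roll":0},{"tx":0,"ty":0,"tz":20,"roll":0},{"tx":0,"ty":0,"tz":18,"roll":0},{"tx":0,"ty":0,"tz":14,"roll":0},{"tx":0,"ty":0,"tz":10,"roll":0},{"tx":0,"ty":0,"tz":6,"roll":0},{"tx":0,"ty":0,"tz":2,"roll":0},{"tx":0,"ty":0,"tz":0,"roll":0}]'; python3 -m handwheel '[{"tx":0,"ty":0,"tz":0,"roll":0},{"tx":0,"ty":0,"tz":0,"roll":0},{"tx":0,"ty":0,"tz":0,"roll":0},{"tx":0,"ty":0,"tz":0,"roll":0},{"tx":0,"ty":0,"tz":0,"roll":0},{"tx":0,"ty":0,"tz":0,"roll":0},{"tx":0,"ty":0,"tz":0,"roll":0}]' 40 40; python3 -m handwheel '[{"tx":0,"ty":0,"tz":-4,"roll":0},{"tx":0,"ty":0,"tz":-10,"roll":0},{"tx":0,"ty":0,"tz":-20,"roll":0},{"tx":0,"ty":0,"tz":-25,"roll":0},{"tx":0,"ty":0,"tz":-25,"roll":0},{"tx":0,"ty":0,"tz":-16,"roll":0},{"tx":0,"ty":0,"tz":0,"roll":0},{"tx":0,"ty":0,"tz":0,"roll":0}]'; python3 - <<'E'
from h import *
go(465,-328,2,180)
E
```

```text
t: 33.7
tool_pos: [0.6214, -0.1343, -0.0041]
tool_rot: [0.008, -3.142, -0.0]
contact_force: [0.6, -0.1, 1.1]
opening: 0.0847
grip_force: 0.0
t: 34.28
tool_pos: [0.6226, -0.1344, -0.0021]
tool_rot: [-0.009, 3.139, -0.001]
contact_force: [-0.1, 1.4, 5.3]
opening: 0.0612
grip_force: 43.1
t: 34.95
tool_pos: [0.6219, -0.1342, 0.0972]
tool_rot: [-0.009, 3.139, -0.001]
contact_force: [0.1, 0.3, -1.5]
opening: 0.0614
grip_force: 43.8
t 34.95 p [ 621.9 -134.2   97.2] yaw -179.7 F [ 0.1  0.3 -1.5] open 61.4 grip 43.8 | d now [ 158.2 -192.8   95.1] roll 0.006 | world d [-156.9 -193.8  -95.2]
```

```bash
python3 -m handwheel '[{"tx":8,"ty":-10,"tz":0,"roll":0},{"tx":17,"ty":-20,"tz":0,"roll":0},{"tx":20,"ty":-25,"tz":0,"roll":0},{"tx":20,"ty":-25,"tz":0,"roll":0},{"tx":20,"ty":-25,"tz":0,"roll":0},{"tx":20,"ty":-25,"tz":0,"roll":0},{"tx":20,"ty":-25,"tz":0,"roll":0},{"tx":17,"ty":-20,"tz":0,"roll":0},{"tx":11,"ty":-13,"tz":0,"roll":0},{"tx":5.2,"ty":-4.8,"tz":0,"roll":0},{"tx":0,"ty":0,"tz":0,"roll":0}]' >/dev/null; python3 -m handwheel '[{"tx":0,"ty":0,"tz":12,"roll":0},{"tx":0,"ty":0,"tz":20,"roll":0},{"tx":0,"ty":0,"tz":22,"roll":0},{"tx":0,"ty":0,"tz":16,"roll":0},{"tx":0,"ty":0,"tz":10,"roll":0},{"tx":0,"ty":0,"tz":5,"roll":0},{"tx":0,"ty":0,"tz":0,"roll":0},{"tx":0,"ty":0,"tz":0,"roll":0}]'; python3 -m handwheel '[{"tx":0,"ty":0,"tz":2,"roll":0},{"tx":0,"ty":0,"tz":2,"roll":0},{"tx":0,"ty":0,"tz":1,"roll":0},{"tx":0,"ty":0,"tz":1,"roll":0},{"tx":0,"ty":0,"tz":0,"roll":0}]'
```

```text
t: 36.53
tool_pos: [0.4648, -0.3276, 0.0113]
tool_rot: [-0.01, 3.141, -0.0]
contact_force: [-0.1, -0.1, -1.2]
opening: 0.0614
grip_force: 43.9
t: 36.95
tool_pos: [0.4643, -0.3278, 0.0052]
tool_rot: [-0.009, 3.141, -0.0]
contact_force: [0.2, 0.2, -1.2]
opening: 0.0614
grip_force: 43.9
```

```bash
python3 -m handwheel '[{"tx":0,"ty":0,"tz":1,"roll":0},{"tx":0,"ty":0,"tz":1,"roll":0},{"tx":0,"ty":0,"tz":0,"roll":0}]'; python3 -m handwheel '[{"tx":0,"ty":0,"tz":0.7,"roll":0},{"tx":0,"ty":0,"tz":0,"roll":0}]'; python3 -m handwheel '[{"tx":0,"ty":0,"tz":0.7,"roll":0},{"tx":0,"ty":0,"tz":0,"roll":0}]'
```

```text
t: 37.2
tool_pos: [0.4641, -0.3277, 0.0029]
tool_rot: [0.009, -3.141, -0.0]
contact_force: [-0.5, 0.2, -1.4]
opening: 0.0616
grip_force: 43.9
t: 37.37
tool_pos: [0.4642, -0.3277, 0.0023]
tool_rot: [0.009, -3.141, -0.0]
contact_force: [0.3, -1.0, -0.5]
opening: 0.0614
grip_force: 43.9
t: 37.53
tool_pos: [0.4645, -0.3278, 0.002]
tool_rot: [-0.009, 3.141, -0.0]
contact_force: [-1.3, 0.9, -0.1]
opening: 0.0611
grip_force: 43.9
```

```bash
python3 -m handwheel '[{"tx":0,"ty":0,"tz":0.5,"roll":0},{"tx":0,"ty":0,"tz":0,"roll":0}]'; python3 -m handwheel '[{"tx":0,"ty":0,"tz":0,"roll":0},{"tx":0,"ty":0,"tz":0,"roll":0},{"tx":0,"ty":0,"tz":0,"roll":0},{"tx":0,"ty":0,"tz":0,"roll":0},{"tx":0,"ty":0,"tz":0,"roll":0}]' 84; python3 -m handwheel '[{"tx":0,"ty":0,"tz":-8,"roll":0},{"tx":0,"ty":0,"tz":-20,"roll":0},{"tx":0,"ty":0,"tz":-30,"roll":0},{"tx":0,"ty":0,"tz":-30,"roll":0},{"tx":0,"ty":0,"tz":-20,"roll":0},{"tx":0,"ty":0,"tz":-12,"roll":0},{"tx":0,"ty":0,"tz":0,"roll":0},{"tx":0,"ty":0,"tz":0,"roll":0}]'; python3 - <<'E'
from h import *
P=look("wrist","w8.png")[4].reshape(-1,3);P=P[np.isfinite(P[:,0])]
q=P[(np.hypot(P[:,0]-.465,P[:,1]+.328)<.045)&(P[:,2]>.066)&(P[:,2]<.08)];print(cv2.minEnclosingCircle((q[:,:2]*1000).astype(np.float32)),len(q))
q=P[(np.hypot(P[:,0]-.559,P[:,1]+.328)<.045)&(P[:,2]>.058)&(P[:,2]<.072)];print(cv2.minEnclosingCircle((q[:,:2]*1000).astype(np.float32)),len(q))
go(512,131,60,180)
E
```

```text
t: 37.7
tool_pos: [0.4646, -0.3279, 0.0019]
tool_rot: [-0.009, 3.141, -0.0]
contact_force: [-1.5, 1.8, 4.8]
opening: 0.0615
grip_force: 43.9
t: 38.12
tool_pos: [0.4641, -0.3278, 0.001]
tool_rot: [0.009, -3.141, -0.0]
contact_force: [0.6, -0.0, -0.5]
opening: 0.084
grip_force: 0.0
t: 38.78
tool_pos: [0.4643, -0.3278, 0.1214]
tool_rot: [-0.009, 3.141, -0.001]
contact_force: [-0.3, 0.3, -0.4]
opening: 0.0836
grip_force: 0.0
((461.8726501464844, -327.1189880371094), 32.52716827392578) 1654
((559.4559936523438, -328.4525146484375), 30.326988220214844) 1074
t 38.83 p [ 463.6 -327.2  119.9] yaw -179.7 F [-0.6 -0.6 -0.8] open 83.9 grip 0.0 | d now [-51.  457.8  60.4] roll 0.006 | world d [ 48.4 458.2 -59.9]
```

View pics/w8.png

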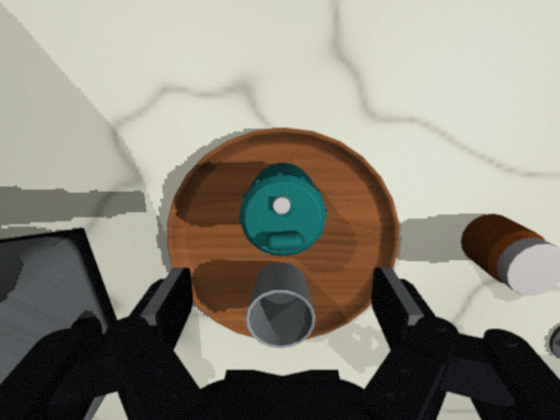

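Wrist view: sippy cup (283,208) and snack cup (281,310) both stand on the tray floor, 97 mm apart. Now the big lid.

```bash
python3 -m handwheel '[{"tx":-4,"ty":36,"tz":0,"roll":0},{"tx":-4,"ty":36,"tz":0,"roll":0},{"tx":-4,"ty":36,"tz":0,"roll":0},{"tx":-4,"ty":36,"tz":0,"roll":0},{"tx":-4,"ty":36,"tz":0,"roll":0},{"tx":-4,"ty":36,"tz":0,"roll":0},{"tx":-4,"ty":36,"tz":0,"roll":0},{"tx":-4,"ty":36,"tz":0,"roll":0},{"tx":-4,"ty":36,"tz":0,"roll":0},{"tx":-4,"ty":36,"tz":0,"roll":0},{"tx":-4,"ty":36,"tz":0,"roll":0},{"tx":-4,"ty":36,"tz":0,"roll":0}]' 45 30 >/dev/null; python3 -m handwheel '[{"tx":-3,"ty":26,"tz":0,"roll":0},{"tx":0,"ty":0,"tz":20,"roll":0},{"tx":0,"ty":0,"tz":25,"roll":0},{"tx":0,"ty":0,"tz":15,"roll":0},{"tx":0,"ty":0,"tz":0,"roll":0},{"tx":0,"ty":0,"tz":0,"roll":0},{"tx":0,"ty":0,"tz":0,"roll":0}]' >/dev/null; python3 - <<'E'
from h import *
P=look("wrist")[4].reshape(-1,3);P=P[np.isfinite(P[:,0])]
for a,b in((.003,.009),(.019,.028)):
    q=P[(np.hypot(P[:,0]-.512,P[:,1]-.131)<.05)&(P[:,2]>a)&(P[:,2]<b)];print(cv2.minEnclosingCircle((q[:,:2]*1000).astype(np.float32)),len(q))
go(512,131,-20,180)
E
```

```text
((511.7091064453125, 130.345947265625), 42.022281646728516) 7652
((511.75146484375, 130.20008850097656), 8.881842613220215) 454
t 40.47 p [513.3 130.4  61.9] yaw -179.7 F [0.2 0.2 0.2] open 44.7 grip 0.0 | d now [ 1.3  0.6 81.9] roll 0.005 | world d [ -1.3   0.6 -81.9]
```

```bash
python3 -m handwheel '[{"tx":1.5,"ty":0,"tz":15,"roll":0},{"tx":0,"ty":0,"tz":20,"roll":0},{"tx":0,"ty":0,"tz":20,"roll":0},{"tx":0,"ty":0,"tz":14,"roll":0},{"tx":0,"ty":0,"tz":8,"roll":0},{"tx":0,"ty":0,"tz":4,"roll":0},{"tx":0,"ty":0,"tz":2,"roll":0},{"tx":0,"ty":0,"tz":1,"roll":0},{"tx":0,"ty":0,"tz":0,"roll":0}]'; python3 -m handwheel '[{"tx":0,"ty":0,"tz":0,"roll":0},{"tx":0,"ty":0,"tz":0,"roll":0},{"tx":0,"ty":0,"tz":0,"roll":0},{"tx":0,"ty":0,"tz":0,"roll":0},{"tx":0,"ty":0,"tz":0,"roll":0},{"tx":0,"ty":0,"tz":0,"roll":0}]' 5 40; python3 -m handwheel '[{"tx":0,"ty":0,"tz":-4,"roll":0},{"tx":0,"ty":0,"tz":-10,"roll":0},{"tx":0,"ty":0,"tz":-20,"roll":0},{"tx":0,"ty":0,"tz":-25,"roll":0},{"tx":0,"ty":0,"tz":-25,"roll":0},{"tx":0,"ty":0,"tz":-25,"roll":0},{"tx":0,"ty":0,"tz":-20,"roll":0},{"tx":0,"ty":0,"tz":-6,"roll":0},{"tx":0,"ty":0,"tz":0,"roll":0},{"tx":0,"ty":0,"tz":0,"roll":0}]'; python3 - <<'E'
from h import *
P=look("wrist","w9.png")[4].reshape(-1,3);P=P[np.isfinite(P[:,0])]
go(559.5,-328.5,50,180)
q=P[(np.hypot(P[:,0]-.512,P[:,1]-.131)<.055)&(P[:,2]>.1)&(P[:,2]<.16)];print(np.percentile(q[:,2],[1,20,50,80]),cv2.minEnclosingCircle((q[:,:2]*1000).astype(np.float32)))
k=q[(q[:,2]<.145)&(np.hypot(q[:,0]-.512,q[:,1]-.131)>.02)];A=np.c_[k[:,:2]-k[:,:2].mean(0),np.ones(len(k))];print(np.linalg.lstsq(A,k[:,2],rcond=None)[0])
E
```

```text
t: 41.22
tool_pos: [0.5121, 0.1306, -0.0218]
tool_rot: [-0.009, 3.14, 0.0]
contact_force: [-0.7, 0.6, 0.5]
opening: 0.0451
grip_force: 0.0
t: 41.72
tool_pos: [0.512, 0.1306, -0.0219]
tool_rot: [-0.009, 3.14, 0.0]
contact_force: [-0.7, -0.2, 5.8]
opening: 0.0151
grip_force: 39.3
t: 42.55
tool_pos: [0.5107, 0.1304, 0.1115]
tool_rot: [0.009, -3.141, 0.0]
contact_force: [-0.5, -0.7, -0.7]
opening: 0.015
grip_force: 39.1
t 42.6 p [510.  130.4 110.5] yaw -179.7 F [-0.5  0.6 -1. ] open 14.9 grip 39.1 | d now [ -47.1 -459.1   60.5] roll 0.006 | world d [  49.5 -458.9  -60.5]
[0.1356831  0.13690303 0.13760545 0.13869086] ((510.70635986328125, 130.61439514160156), 42.16429138183594)
[-1.13971314e-03 -1.19369926e-04  1.37469902e-01]
```

View pics/w9.png

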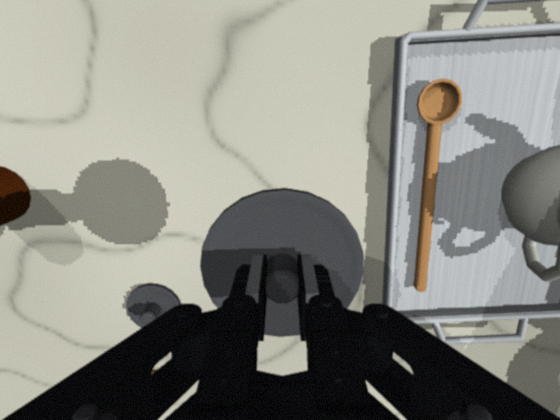

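Lid is held level and centred; the spoon lies flat in the tray at (430,190). Moving over the snack cup.

```bash
python3 -m handwheel '[{"tx":-1,"ty":-12,"tz":0,"roll":0},{"tx":-2,"ty":-24,"tz":0,"roll":0},{"tx":-4,"ty":-36,"tz":0,"roll":0},{"tx":-4,"ty":-36,"tz":0,"roll":0},{"tx":-4,"ty":-36,"tz":0,"roll":0},{"tx":-4,"ty":-36,"tz":0,"roll":0},{"tx":-4,"ty":-36,"tz":0,"roll":0},{"tx":-4,"ty":-36,"tz":0,"roll":0},{"tx":-4,"ty":-36,"tz":0,"roll":0},{"tx":-4,"ty":-36,"tz":0,"roll":0},{"tx":-4,"ty":-36,"tz":0,"roll":0},{"tx":-4,"ty":-36,"tz":0,"roll":0}]' >/dev/null; python3 -m handwheel '[{"tx":-3,"ty":-36,"tz":0,"roll":0},{"tx":-1,"ty":-18,"tz":0,"roll":0},{"tx":0,"ty":-9,"tz":0,"roll":0},{"tx":0,"ty":0,"tz":10,"roll":0},{"tx":0,"ty":0,"tz":20,"roll":0},{"tx":0,"ty":0,"tz":15,"roll":0},{"tx":0,"ty":0,"tz":8,"roll":0},{"tx":0,"ty":0,"tz":4,"roll":0},{"tx":0,"ty":0,"tz":0,"roll":0},{"tx":0,"ty":0,"tz":0,"roll":0},{"tx":0,"ty":0,"tz":0,"roll":0}]' ; python3 -c "
from h import *
go(559.5,-328.5,42,180)"
```

```text
t: 44.52
tool_pos: [0.5615, -0.3283, 0.0564]
tool_rot: [-0.01, 3.14, -0.002]
contact_force: [0.7, 0.2, -0.7]
opening: 0.015
grip_force: 39.2
t 44.52 p [ 561.5 -328.3   56.4] yaw -179.7 F [ 0.7  0.2 -0.7] open 15.0 grip 39.2 | d now [ 2.1 -0.1 14.4] roll 0.006 | world d [ -2.   -0.2 -14.4]
```

```bash
python3 -m handwheel '[{"tx":1,"ty":0,"tz":4,"roll":0},{"tx":1,"ty":0,"tz":4,"roll":0},{"tx":0,"ty":0,"tz":2,"roll":0},{"tx":0,"ty":0,"tz":1,"roll":0},{"tx":0,"ty":0,"tz":0,"roll":0},{"tx":0,"ty":0,"tz":0,"roll":0}]'; python3 -m handwheel '[{"tx":0,"ty":0,"tz":1,"roll":0},{"tx":0,"ty":0,"tz":0.7,"roll":0},{"tx":0,"ty":0,"tz":0.7,"roll":0},{"tx":0,"ty":0,"tz":0,"roll":0}]';  python3 -m handwheel '[{"tx":0,"ty":0,"tz":0.7,"roll":0},{"tx":0,"ty":0,"tz":0,"roll":0}]'
```

```text
t: 45.02
tool_pos: [0.5587, -0.3282, 0.0441]
tool_rot: [0.009, -3.142, -0.0]
contact_force: [-0.1, -0.4, -0.8]
opening: 0.0148
grip_force: 39.2
t: 45.35
tool_pos: [0.559, -0.3284, 0.0424]
tool_rot: [-0.009, 3.141, -0.001]
contact_force: [-1.3, 1.0, 1.8]
opening: 0.0156
grip_force: 39.4
t: 45.52
tool_pos: [0.5592, -0.3286, 0.0424]
tool_rot: [-0.009, 3.141, -0.001]
contact_force: [-1.8, 1.0, 6.0]
opening: 0.0152
grip_force: 39.7
```

Contact at the expected height. Release, retreat and check everything.

```bash
python3 -m handwheel '[{"tx":0,"ty":0,"tz":-0.7,"roll":0},{"tx":0,"ty":0,"tz":0,"roll":0},{"tx":0,"ty":0,"tz":0,"roll":0}]'  >/dev/null; python3 -m handwheel '[{"tx":0,"ty":0,"tz":0,"roll":0},{"tx":0,"ty":0,"tz":0,"roll":0},{"tx":0,"ty":0,"tz":0,"roll":0},{"tx":0,"ty":0,"tz":0,"roll":0},{"tx":0,"ty":0,"tz":0,"roll":0}]' 45; python3 -m handwheel '[{"tx":0,"ty":0,"tz":-4,"roll":0},{"tx":0,"ty":0,"tz":-10,"roll":0},{"tx":0,"ty":0,"tz":-20,"roll":0},{"tx":0,"ty":0,"tz":-25,"roll":0},{"tx":0,"ty":0,"tz":-25,"roll":0},{"tx":0,"ty":0,"tz":-25,"roll":0},{"tx":0,"ty":0,"tz":-15,"roll":0},{"tx":20,"ty":0,"tz":0,"roll":0},{"tx":30,"ty":0,"tz":0,"roll":0},{"tx":20,"ty":0,"tz":0,"roll":0},{"tx":0,"ty":0,"tz":0,"roll":0},{"tx":0,"ty":0,"tz":0,"roll":0}]'; python3 - <<'E'
from h import *
im,d,K,T,P=look("wrist","w10.png");P=P.reshape(-1,3);P=P[np.isfinite(P[:,0])]
q=P[(np.hypot(P[:,0]-.5595,P[:,1]+.3285)<.045)&(P[:,2]>.066)&(P[:,2]<.072)];print("lid",cv2.minEnclosingCircle((q[:,:2]*1000).astype(np.float32)),len(q))
A=np.c_[q[:,:2]-q[:,:2].mean(0),np.ones(len(q))];print("tilt",np.linalg.lstsq(A,q[:,2],rcond=None)[0])
q=P[(np.hypot(P[:,0]-.5595,P[:,1]+.3285)<.045)&(P[:,2]>.083)&(P[:,2]<.094)];print("knob",np.median(q,0))
im,d,K,T,P=look("scene","s10.png")
Q=P.reshape(-1,3)
for n,c,r,z in(("small",(.6345,-.002),.035,.004),("honey",(.511,-.1265),.035,.06)):
    q=Q[(np.hypot(Q[:,0]-c[0],Q[:,1]-c[1])<r)&(Q[:,2]>z)];print(n,cv2.minEnclosingCircle((q[:,:2]*1000).astype(np.float32)))
q=Q[(abs(Q[:,0]-.718)<.03)&(abs(Q[:,1]-.023)<.09)&(Q[:,2]>.004)];print("short",cv2.minAreaRect((q[:,:2]*1000).astype(np.float32)))
q=Q[(np.hypot(Q[:,0]-.504,Q[:,1]-.358)<.035)&(Q[:,2]>.07)];print("pot",cv2.minEnclosingCircle((q[:,:2]*1000).astype(np.float32)),q[:,2].max())
E
```

```text
t: 46.18
tool_pos: [0.5586, -0.3281, 0.0414]
tool_rot: [0.009, -3.141, -0.0]
contact_force: [-0.0, 0.6, -0.1]
opening: 0.0452
grip_force: 0.0
t: 47.18
tool_pos: [0.4883, -0.3287, 0.1663]
tool_rot: [-0.007, 3.141, -0.001]
contact_force: [0.3, -1.1, -0.3]
opening: 0.045
grip_force: 0.0
lid ((558.7598876953125, -328.62432861328125), 42.12968063354492) 5079
tilt [ 0.00019647 -0.00045633  0.06817828]
knob [ 0.55691104 -0.32881257  0.08747336]
small ((633.3013916015625, -4.174249649047852), 27.07384490966797)
honey ((510.3233947753906, -128.47073364257812), 24.807710647583008)
short ((713.0531616210938, 23.303524017333984), (23.58570671081543, 129.0762176513672), 1.633841633796692)
pot ((504.42974853515625, 354.8298645019531), 29.431203842163086) 0.09318435747237175
```

View pics/s10.png

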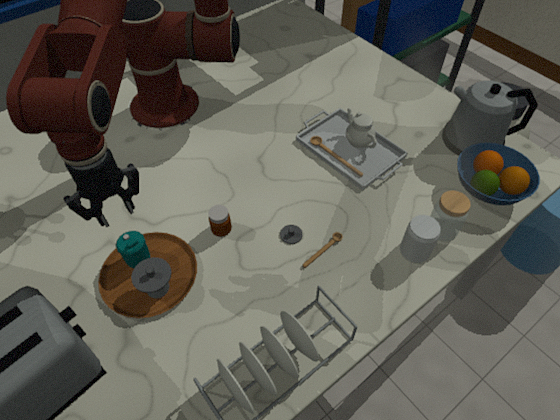

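The scene view shows the pot (360,130) and spoon (335,155) on the tray. The sippy cup (131,247) and the lidded snack cup (152,275) are on the round tray, the other three things haven't moved, and the arm is clear.

```bash
python3 -c "
from station import ctrl
print(ctrl.finish_job())"
```

```text
the job is handed in; nothing more can be done
None
```

The job is handed in at about 47 s of the 131 s. In the final pictures both trays were made up as asked, the lid lay level and centred over the snack cup, and the smaller lid, short spoon and honey jar measured within about 6 mm of their starts. No verdict was shown.

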